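# Dispense nuts through a half-open spring gate

### The job

Take the scoop from the blue stock tray, scoop up at least three of the steel nuts and tip them into the hopper while its gate is shut, then set the scoop down flat on the bench or back in its tray. Then lift the hopper's yellow spring gate by its black bar to the half-travel mark - never close to wide open - so that the nuts trickle into the carton, and keep holding it there: finish still gripping the bar, gate at half travel, at least three nuts in the carton and none left in the hopper. Do not disturb the polished cover rings.

Things in the scene. Friction and masses are not known exactly. Their poses are not given: they have to be found in the camera images.
- tray: Fixed blue stock tray, 278 long (its x) x 178 wide (y) x 44 mm high, walls and floor 4 mm, open on top. Origin: centre of its underside, on the bench; +x points away from the robot, within 0.15 rad of world x. The scoop lies in its -x part, nose to +x; the nuts lie loose between the nose and the +x end wall, within 45 mm of the tray's centre line.
- scoop_grip (a point): Grip point on the centre line of the loose steel scoop's black handle, a bar 18 mm wide (y), 24 mm tall, 112 mm long, running back (-x) and up at 19 degrees. Scoop lying flat: x to the nose, y across, z up. The point is 53 mm above the underside, 78 mm behind the bowl's centre, 124 mm behind the nose edge, 31 mm behind the bowl's 48 mm high back wall. Scoop 0.13 to 0.24 kg.
- scoop_bowl (a point): Middle of the scoop's bowl, 15 mm above its flat underside; axes as scoop_grip. Inside 96 mm wide, 90 mm long to the thin bevelled nose edge at x = +46 mm; sides fall from 44 to 6 mm. Pushed flat along the tray floor it drives nuts ahead; against the end wall they ride up into it. Slippery: nuts stay with the nose tipped 15 degrees up, slide out at 25 or more down.
- nut0_center (a point): Centre of a loose steel hex nut, 21 mm across its corners, 10 mm thick, 17 g.
- nut1_center (a point): Centre of a loose steel hex nut, 21 mm across its corners, 10 mm thick, 17 g.
- nut2_center (a point): Centre of a loose steel hex nut, 21 mm across its corners, 10 mm thick, 17 g.
- nut3_center (a point): Centre of a loose steel hex nut, 21 mm across its corners, 10 mm thick, 17 g.
- nut4_center (a point): Centre of a loose steel hex nut, 21 mm across its corners, 10 mm thick, 17 g.
- nut5_center (a point): Centre of a loose steel hex nut, 21 mm across its corners, 10 mm thick, 17 g.
- nut6_center (a point): Centre of a loose steel hex nut, 21 mm across its corners, 10 mm thick, 17 g.
- hopper_mouth (a point): Centre of the open mouth of the fixed grey hopper, at rim height, 195 mm above the bench; axes: x away from the robot (within 0.2 rad of world x), y across, z up. Mouth 137 mm (x) by 130 mm (y) inside, walls 3 mm. A slippery chute inside falls at 36 degrees towards +x to the gate and a spout over the carton.
- gate (a joint): Lift of the hopper's yellow guillotine gate (m): 0 shut, 0.035 half travel, 0.07 wide open. It slides straight up on the hopper's +x face; springs and its weight shut it when let go: 8 N to start it, 15 N at half, 22 N wide open. A pointer on it runs along a white scale with ticks for shut (black), half (red) and open (black).
- gate_bar (a point): Middle of the black crossbar on top of the gate, by which it is lifted: 120 mm long (y), 16 mm thick (x), 18 mm tall; axes as the hopper's. It rises with the gate: 235 mm above the bench when shut, 83 mm beyond (+x) the hopper mouth's centre. The hopper's rim beside it is 31 mm below its underside.
- carton_in (a point): Centre of the inner floor (9 mm above the bench) of the small open carton under the hopper's spout, fixed; axes as the hopper's. Inside 117 mm (x) by 122 mm (y), 41 mm deep.
- cover0_center (a point): Centre of a loose polished steel cover ring lying on the bench, 90 mm outside, 38 mm hole, 18 mm high. To be left alone.
- cover1_center (a point): Centre of a loose polished steel cover ring lying on the bench, 90 mm outside, 38 mm hole, 18 mm high. To be left alone.
- cover2_center (a point): Centre of a loose polished steel cover ring lying on the bench, 90 mm outside, 38 mm hole, 18 mm high. To be left alone.
There are look-alikes about, which are no part of the job. What is shaped like the part that bears scoop_grip but orange is not meant.

How it is judged (in metres and radians):
On the way, in this order (a step that is already met when the one before it is completed fails the run):
1. nuts lie in the scoop, lifted clear of the tray (height (world z) of scoop_bowl above 0.09 m and distance between any of nut0_center, nut1_center, nut2_center, nut3_center, nut4_center, nut5_center, nut6_center and scoop_bowl below 0.062 m), for 0.2 s.
2. at least three nuts (by weight) lie in the hopper, its gate shut (value of joint gate below 0.004 m and contact force between hopper and anything else above 0.45 N and ((horizontal distance between nut0_center and hopper_mouth below 0.085 m and height (world z) of nut0_center between 0.07 and 0.192 m) or (horizontal distance between nut1_center and hopper_mouth below 0.085 m and height (world z) of nut1_center between 0.07 and 0.192 m) or (horizontal distance between nut2_center and hopper_mouth below 0.085 m and height (world z) of nut2_center between 0.07 and 0.192 m) or (horizontal distance between nut3_center and hopper_mouth below 0.085 m and height (world z) of nut3_center between 0.07 and 0.192 m) or (horizontal distance between nut4_center and hopper_mouth below 0.085 m and height (world z) of nut4_center between 0.07 and 0.192 m) or (horizontal distance between nut5_center and hopper_mouth below 0.085 m and height (world z) of nut5_center between 0.07 and 0.192 m) or (horizontal distance between nut6_center and hopper_mouth below 0.085 m and height (world z) of nut6_center between 0.07 and 0.192 m))), for 0.3 s.
At the end, for the whole second after the job is handed in: The fingers hold the gate's bar with the gate still, at half travel: 0.028 to 0.042 m of its 0.07 m; at least three nuts are in the carton (their weight on it over 0.45 N) and none is left in the hopper; the scoop lies still, let go, flat (within 0.35 rad) on the bench or in the tray (value of joint gate between 0.028 and 0.042 m and velocity of joint gate between -0.02 and 0.02 m/s and contact force between the fingers and gate above 4 N and contact force between scoop and gate below 0.5 N and contact force between carton and anything else above 0.45 N and contact force between scoop and carton below 0.05 N and not (horizontal distance between nut0_center and hopper_mouth below 0.085 m and height (world z) of nut0_center between 0.07 and 0.192 m) and not (horizontal distance between nut1_center and hopper_mouth below 0.085 m and height (world z) of nut1_center between 0.07 and 0.192 m) and not (horizontal distance between nut2_center and hopper_mouth below 0.085 m and height (world z) of nut2_center between 0.07 and 0.192 m) and not (horizontal distance between nut3_center and hopper_mouth below 0.085 m and height (world z) of nut3_center between 0.07 and 0.192 m) and not (horizontal distance between nut4_center and hopper_mouth below 0.085 m and height (world z) of nut4_center between 0.07 and 0.192 m) and not (horizontal distance between nut5_center and hopper_mouth below 0.085 m and height (world z) of nut5_center between 0.07 and 0.192 m) and not (horizontal distance between nut6_center and hopper_mouth below 0.085 m and height (world z) of nut6_center between 0.07 and 0.192 m) and height (world z) of scoop_bowl below 0.06 m and angle between scoop_bowl's own z axis and vertical below 0.35 rad and linear speed of scoop below 0.03 m/s and contact force between the fingers and scoop below 0.1 N); the arm keeps its last pose, push and grip.
It fails at once if the gate is lifted close to wide open (beyond 0.058 m) (value of joint gate above 0.058 m).
It fails at once if a polished cover ring is shifted by more than 20 mm (distance of any of cover0_center, cover1_center, cover2_center from where it was at the start of the episode above 0.02 m).
It also fails if it takes over 67 s, if anything falls off the work surface, if the arm or the gripper's body presses on something with over 40 N, if the wrist force passes 120 N, or if a joint passes its speed limit or range.

### The arm

A 7-joint arm with a two-finger parallel gripper is mounted at the origin on the work surface. World frame = base frame: x ahead of the robot, y to its left, z up, the work surface at z = 0. Lengths are in mm, angles in rad, forces in N, time in s.
With the tool pointing down it reaches from about 400 to 875 mm from the base axis. Payload 4.4 kg.
Tool frame: the origin (TCP) lies between the finger pads; the fingertips stand 19 mm ahead of it and the grasp point (between the pads) is the TCP (r.finger_overhang is the distance from the TCP to the fingertips, in mm); z points along the fingers, y is the line along which they close (so a half turn about z gives the same grasp; the last joint's range is limited). The gripper opens to 85 mm and grips with 20 to 120 N. Pads are 22 mm wide; open, the fingers measure 114 mm over their backs; the gripper's body (76 mm by 85 mm) begins 54 mm behind the grasp point. The pads swing forward as they close: fully open they stand 13 mm farther back than shut.
Start: joints at [1.254, 0.628, 0.038, 1.517, -0.027, 0.996, -0.02], TCP at [161.344, -629.671, 228.413] pointing down, gripper open.
Joint ranges: [-3.06, 3.06], [-0.37, 2.12], [-1.25, 1.32], [0.18, 2.47], [-1.1, 4.24], [0.23, 1.98], [-2.94, 2.94]. Speed limits (rad/s): [2.57, 2.57, 3.14, 3.14, 3.14, 3.14, 3.14].

### API

Orientations are given as a rotation vector (axis times angle).
In Python, from plant import r gives the robot as it stands.
- The arm moves only by the tool jog_arm, never from a script. Its argument "moves" is a list that holds one entry, the list of rows, each a list of 7 numbers: the shift along the tool's x, y, z in m, then the turn, a rotation vector about the tool's x, y, z in degrees, then the finger opening in m, from 0 to 0.0854. In form: [[[x, y, z, rx, ry, rz, fingers], ...]]. A call has 1 to 12 rows; each row is the pose to reach, as a shift and turn from the pose commanded when the call began, along the tool's axes at that moment; what a row does not reach only later rows make up. A row lasts 1/12 s, in which the tool goes at most 41.7 mm and 7.16 degrees, less where a joint would pass 70% of its speed; a pose out of reach is approached as far as the arm can. A call with a gripper value outside its range is refused whole. The fingers move at their own pace and stop on an object; "force" is the grip in N (left out, the last holds). Time passes only in rows, so rows that repeat a pose let the fingers close. It gives the time, the measured TCP pose, the force, the opening and the grip force at its end, in the units of the state.
- r.get_obs(): the state, without advancing time (a new reading comes with each control period).
- r.capture(name): name is "side" or "top" or "wrist"; returns a dict with "pixels" (400x640x3 uint8, blue, green, red), "intrinsics" (3x3 intrinsics, pixels), "pose" (4x4, takes a point from camera to world coordinates); the wrist camera has in their place "mount" (4x4, takes a point from camera to tool coordinates, whose origin is the TCP and whose axes are the flange's). Camera axes: x right, y up, looking along -z (the intrinsics and any distortion apply to the point x, -y, -z); pixel columns grow to the right and rows downward; lengths in mm; the calibration is good to about 2 mm. A picture is of the moment at which its call begins: read the wrist's pose just before it. There is no depth.
- r.hand_in(): hands the job in; it is judged then, once.
Trained networks look in a picture, given as the dict that the camera call returned (one of the last four; its "shot" number tells which), for a name from the list of things; names that differ only in an ending like _2 or _b are one class to them, and where a whole thing is asked for, a point or a joint stands for the part that bears it (a point fixed in the world has none). Each returns a list of dicts, best first, with "conf" (0 to 1); they miss things now and then, are a little off and sometimes report something else, mostly with a low value. They report only what shows in the picture. A call takes as long as a camera call. They do not tell look-alikes from the thing itself.
- r.spot_in(query, picture): "rect" ([left, top, width, height] in pixels, round what is visible of it).
- r.trace(query, picture): "region" (400x640 bool, what is visible of it) and "rect" ([left, top, width, height] in pixels, round what is visible of it).
The state is a dict: "time": time; "q": joint angles; "joint_velocities": joint speeds; "joint_efforts": joint torques, N m; "tool_pos": TCP position; "tcp_rot": TCP orientation; "contact_force": force on the tool from outside, world axes, zero at the start; "wrist_torque": the same for the moment, N m; "width": opening from 0.0 (shut) to 1.0 (fully open); "grip_force": force on a finger pad.
Only numpy, scipy, OpenCV 4.12 (cv2) and the standard library are available. Lean on these libraries where they do the work, as an engineer would, in place of code of your own. Each camera call takes 0.05 s, during which the arm holds its last target. There are 200 camera calls.

## Working session

There is one attempt and no reset: what is moved stays moved. The work goes in short steps, Python scripts to look and compute and a tool call to move; the robot and the scene stay as the last step left them, time stands still between calls to the robot, and variables do not carry over. Pictures are saved under pics/ and viewed, at most 10 in all, crops included, and the job is handed in when it is done.

Besides the shell and the picture viewer there is one more tool, called after "Emit:" as name(argument=value, ...) on one line, values as JSON. jog_arm: Moves the arm, as the interface text tells. Its arguments: {"type":"object","properties":{"moves":{"type":"array"},"force":{"type":"number"}},"required":["moves"]}

```bash
ls; mkdir -p pics; python3 - <<'E'
from plant import r
import cv2,numpy as np
o=r.get_obs();print(o)
for n in("top","side"):
    p=r.capture(n);cv2.imwrite(f"pics/{n}0.png",p["pixels"]);print(n,p["intrinsics"],p["pose"])
    print([k for k in p])
    for q in("tray","scoop_grip","scoop_bowl","nut0_center","hopper_mouth","gate","gate_bar","carton_in","cover0_center"):
        try: print(q,[(d["rect"],round(d["conf"],2)) for d in r.spot_in(q,p)][:9])
        except Exception as e: print(q,e)
E
```

```text
pics
{'time': 0.0, 'q': array([ 1.25417231,  0.62936374,  0.03843669,  1.51839742, -0.02701205,
        0.99630237, -0.01998947]), 'joint_velocities': array([-3.42734892e-04, -6.77409104e-05, -1.12469787e-03,  2.26570818e-03,
        1.50905937e-03, -1.64001592e-03, -5.03439970e-04]), 'joint_efforts': array([-3.63672689e-04, -5.63413882e+01,  1.22676082e+00, -1.93448049e+01,
        1.12060021e-02,  1.04772786e-02, -3.97123102e-06]), 'tool_pos': array([ 161.20341989, -629.0212776 ,  227.4681873 ]), 'tcp_rot': array([-3.11499703e+00, -3.92731087e-01,  4.05628795e-04]), 'contact_force': array([-0.42064745, -0.01159366,  0.442082  ]), 'wrist_torque': array([ 0.02538558,  0.00902139, -0.02642901]), 'grip_force': 0.0, 'width': 1.0005535616955175}
top [[408.55101669   0.         316.89066452]
 [  0.         408.55101669 199.89614732]
 [  0.           0.           1.        ]] [[ 1.22486586e-02  9.80037723e-01 -1.98433947e-01  2.69859321e+02]
 [-9.99889089e-01  1.03231600e-02 -1.07351281e-02 -4.21958185e+01]
 [-8.47236513e-03  1.98543430e-01  9.80055471e-01  1.21822476e+03]
 [ 0.00000000e+0
[... 1149 characters left out ...]
[253.6, 164.0, 82.8, 41.8], 0.71)]
scoop_grip [([349.6, 140.7, 26.9, 43.7], 0.82), ([289.1, 166.9, 49.7, 30.9], 0.71), ([279.5, 207.6, 10.1, 35.7], 0.66)]
scoop_bowl [([292.0, 133.1, 45.1, 18.7], 0.96), ([349.7, 141.7, 29.2, 43.6], 0.93), ([290.2, 163.4, 47.0, 34.4], 0.66)]
nut0_center [([281.9, 210.5, 9.0, 28.5], 0.41)]
hopper_mouth [([239.8, 207.8, 115.1, 99.4], 0.75)]
gate [([285.1, 163.6, 53.2, 36.7], 0.7), ([283.9, 208.2, 12.0, 39.0], 0.62), ([310.5, 322.2, 32.2, 24.6], 0.62)]
gate_bar [([283.3, 206.1, 7.3, 35.7], 0.73), ([245.0, 251.2, 46.6, 45.9], 0.35), ([287.2, 167.1, 53.0, 32.7], 0.28)]
carton_in [([245.5, 247.4, 44.3, 50.0], 0.6)]
cover0_center [([276.4, 222.0, 11.8, 17.0], 0.58)]
```

```bash
python3 - <<'E'
import cv2
a=cv2.imread("pics/top0.png")[90:330,150:550];cv2.imwrite("pics/top0c.png",cv2.resize(a,(800,480),interpolation=cv2.INTER_CUBIC))
a=cv2.imread("pics/side0.png")[110:360,180:480];cv2.imwrite("pics/side0c.png",cv2.resize(a,(720,600),interpolation=cv2.INTER_CUBIC))
E
```

```text
(no output)
```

View pics/top0c.png

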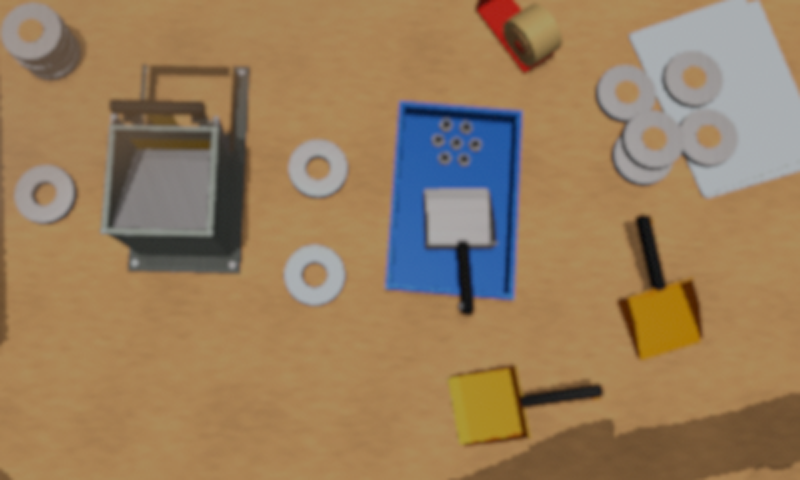

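View pics/side0c.png

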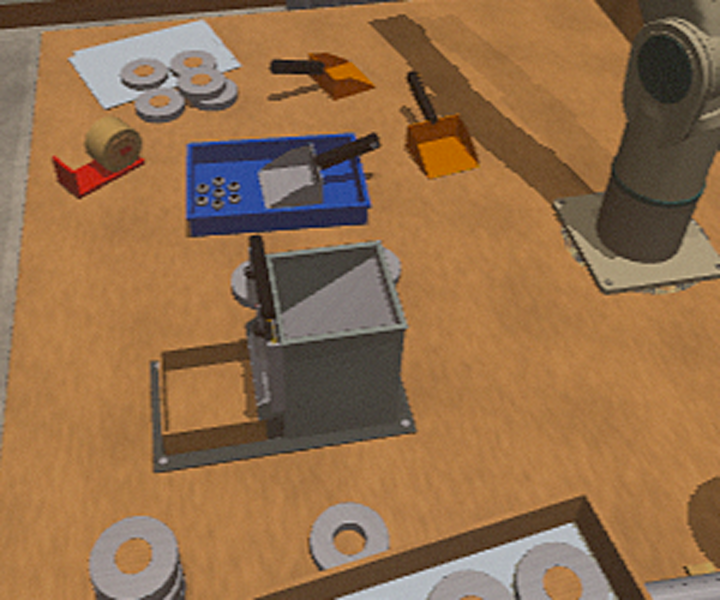

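The top view shows the tray (crop 387–521 × 103–298), with the scoop's nose towards the nuts at about (457,142). The hopper mouth is at (106–219 × 122–234), with the bar at its +x side (157,110) and the carton beyond it. Rings lie at (318,168), (314,274) and (45,193). The yellow and orange scoops are decoys.

```bash
cat > h.py <<'E'
import numpy as np, cv2
from scipy.spatial.transform import Rotation as R
from scipy.optimize import least_squares
from plant import r
def cam(p,o=None):
    if "pose" in p: return p["pose"]
    T=np.eye(4);T[:3,:3]=R.from_rotvec(o["tcp_rot"]).as_matrix();T[:3,3]=o["tool_pos"]
    return T@p["mount"]
def ray(K,P,u,v,z):
    d=P[:3,:3]@np.array([(u-K[0,2])/K[0,0],-(v-K[1,2])/K[1,1],-1]);c=P[:3,3]
    return c+d*(z-c[2])/d[2]
def proj(K,P,X):
    X=np.atleast_2d(X);c=(X-P[:3,3])@P[:3,:3]
    return np.c_[K[0,2]+K[0,0]*c[:,0]/-c[:,2],K[1,2]-K[1,1]*c[:,1]/-c[:,2]]
def down(yaw):  # tool down, tool x along yaw
    return R.from_euler('z',yaw)*R.from_rotvec([np.pi,0,0])
def rel(pos,rot,o=None):
    """shift(m)/turn(deg) in the tool axes from the measured pose"""
    o=o or r.get_obs();R0=R.from_rotvec(o["tcp_rot"])
    return np.r_[R0.inv().apply(np.array(pos)-o["tool_pos"])/1000,np.degrees((R0.inv()*rot).as_rotvec())]
E
python3 - <<'E'
from h import *
p=r.capture("top");K,P=p["intrinsics"],p["pose"]
f=lambda x,y,z:ray(K,P,150+x/2-.25,90+y/2-.25,z).round(0)
print("tray",[f(*c,44) for c in((401,103),(521,112),(513,298),(387,290))])
print("hopper",[f(*c,195) for c in((111,122),(219,122),(214,235),(105,232))])
print("bar",f(111,107,244),f(203,109,244))
print("carton",f(146,67,50),f(237,70,50))
print("nuts",[f(*c,9) for c in((446,124),(466,127),(438,140),(456,143),(475,144),(445,158),(464,160))])
print("scoop nose",f(425,190,5),f(489,189,5),"handle", f(463,245,50),f(466,310,87))
print("rings",[f(*c,18) for c in((318,168),(314,274),(45,193),(31,30))])
E
```

```text
tray [array([ 689., -128.,   44.]), array([ 677., -308.,   44.]), array([ 396., -287.,   44.]), array([ 406., -107.,   44.])]
hopper [array([606., 264., 195.]), array([607., 122., 195.]), array([456., 122., 195.]), array([459., 262., 195.])]
bar [609. 250. 244.] [608. 135. 244.]
carton [741. 260.  50.] [737. 121.  50.]
nuts [array([ 668., -200.,    9.]), array([ 664., -230.,    9.]), array([ 642., -187.,    9.]), array([ 638., -215.,    9.]), array([ 637., -244.,    9.]), array([ 614., -197.,    9.]), array([ 611., -226.,    9.])]
scoop nose [ 564. -167.    5.] [ 567. -264.    5.] handle [ 472. -216.   50.] [ 375. -213.   87.]
rings [array([594.,  -3.,  18.]), array([431.,  -0.,  18.]), array([550., 409.,  18.]), array([814., 453.,  18.])]
```

```bash
python3 - <<'E'
from h import *
np.set_printoptions(suppress=True,precision=3)
print(rel([420,-213,230],down(0)))
p=r.capture("wrist");print(p["mount"],p["intrinsics"])
E
```

```text
[ 0.354 -0.339 -0.002 -0.001 -0.001 14.367]
[[   0.       0.962    0.273   69.186]
 [   1.      -0.       0.      -0.973]
 [   0.       0.273   -0.962 -147.139]
 [   0.       0.       0.       1.   ]] [[332.005   0.    318.078]
 [  0.    332.005 197.063]
 [  0.      0.      1.   ]]
```

Emit:
jog_arm(moves=[[[0.03,-0.028,0,0,0,1.2,0.0854],[0.06,-0.057,0,0,0,2.4,0.0854],[0.09,-0.085,0,0,0,3.6,0.0854],[0.12,-0.113,0,0,0,4.8,0.0854],[0.15,-0.142,0,0,0,6,0.0854],[0.18,-0.17,0,0,0,7.2,0.0854],[0.21,-0.198,0,0,0,8.4,0.0854],[0.24,-0.227,0,0,0,9.6,0.0854],[0.27,-0.255,0,0,0,10.8,0.0854],[0.3,-0.284,0,0,0,12,0.0854],[0.33,-0.312,0,0,0,13.2,0.0854],[0.354,-0.339,0,0,0,14.4,0.0854]]])

```text
time: 2.1
tool_pos: [422.0, -211.1, 228.8]
tcp_rot: [3.142, -0.0, 0.003]
contact_force: [0.4, -1.2, -0.4]
width: 0.997
grip_force: 0.0
```

```bash
python3 - <<'E'
from h import *
np.set_printoptions(suppress=True,precision=1)
o=r.get_obs();p=r.capture("wrist");K=p["intrinsics"];P=cam(p,o);print(o["tool_pos"],o["tcp_rot"],o["time"])
im=p["pixels"].copy()
for q,z in(("tray",44),("scoop_grip",70),("scoop_bowl",15),("nut0_center",9)):
    for d in r.spot_in(q,p)[:9]:
        l,t,w,h=d["rect"];print(q,np.array(d["rect"]),round(d["conf"],2),ray(K,P,l+w/2,t+h/2,z))
cv2.imwrite("pics/w1.png",im)
a=cv2.resize(im,(800,500),interpolation=cv2.INTER_CUBIC);cv2.imwrite("pics/w1b.png",a)
E
```

```text
[ 422.  -211.1  228.8] [ 3.1 -0.   0. ] 2.1
tray [210.2   0.  210.2 199.8] 0.69 [ 494.  -207.5   44. ]
tray [272.3  25.4 105.1 213.5] 0.31 [ 463.5 -216.8   44. ]
scoop_grip [272.2  25.5 105.  211.6] 0.98 [ 466.4 -216.1   70. ]
scoop_grip [526.6  73.  112.4 183.1] 0.86 [ 436.  -456.9   70. ]
scoop_grip [307.1 264.8 128.6  92.4] 0.83 [ 278.9 -266.7   70. ]
scoop_bowl [270.3  25.4 106.8 209.7] 0.89 [ 463.1 -216.1   15. ]
scoop_bowl [524.4  75.7 115.6 178.7] 0.75 [ 425.6 -500.7   15. ]
scoop_bowl [311.7 261.5 123.   95.7] 0.73 [ 243.2 -279.    15. ]
nut0_center [271.7  26.5 106.1 212.4] 0.16 [ 460.1 -217.4    9. ]
```

View pics/w1b.png

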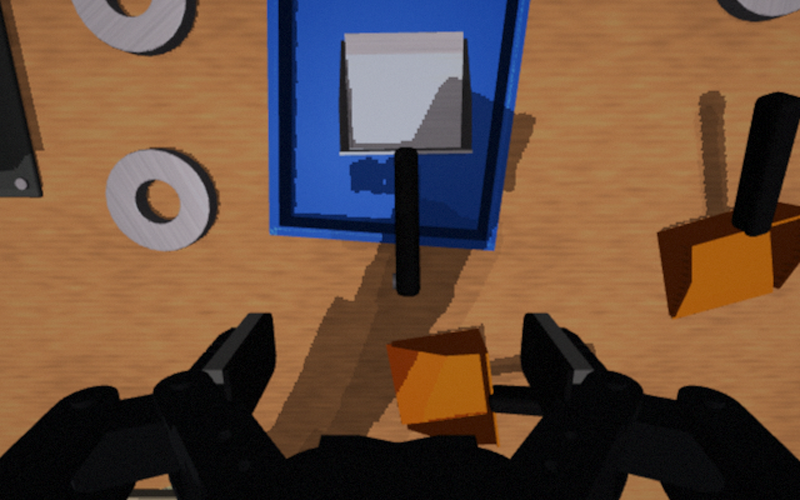

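The wrist view shows the scoop's nose edge from (345,33) to (463,33). The back wall's top runs from (340,152) to (471,152), and the handle from (406,150) to (408,293). The tray's near corners are at (270,235) and (494,250).

```bash
python3 - <<'E'
from h import *
np.set_printoptions(suppress=True,precision=1)
o=r.get_obs();p=r.capture("wrist");K=p["intrinsics"];P=cam(p,o)
f=lambda x,y,z:ray(K,P,x/1.25,y/1.25,z)
print("nose",f(345,33,5),f(463,33,5));print("back",f(340,152,52),f(471,152,52))
print("handle",f(406,155,66),f(408,293,90));print("tray near",f(270,235,44),f(494,250,44))
print("floor",f(295,217,4))
print("tray left side rim outer",f(270,100,44),f(268,5,44), "right",f(529,5,44))
E
```

```text
nose [ 563.2 -170.6    5. ] [ 563.2 -266.2    5. ]
back [ 471.6 -169.3   52. ] [ 471.6 -269.1   52. ]
handle [ 470.2 -219.3   66. ] [ 371.8 -220.8   90. ]
tray near [ 404.4 -108.    44. ] [ 391.4 -293.5   44. ]
floor [ 411.1 -119.6    4. ]
tray left side rim outer [ 509.5 -116.9   44. ] [ 573.5 -120.8   44. ] right [ 573.5 -306.9   44. ]
```

Emit:
jog_arm(moves=[[[0.018,0.0085,0.04,0,0,0,0.0854],[0.018,0.0085,0.08,0,0,0,0.0854],[0.018,0.0085,0.115,0,0,0,0.0854],[0.018,0.0085,0.145,0,0,0,0.07],[0.018,0.0085,0.165,0,0,0,0.06],[0.018,0.0085,0.172,0,0,0,0.05],[0.018,0.0085,0.172,0,0,0,0.03],[0.018,0.0085,0.172,0,0,0,0.01],[0.018,0.0085,0.172,0,0,0,0.0],[0.018,0.0085,0.172,0,0,0,0.0],[0.018,0.0085,0.172,0,0,0,0.0],[0.018,0.0085,0.172,0,0,0,0.0]]], force=120)

```text
time: 3.4
tool_pos: [438.9, -222.9, 57.7]
tcp_rot: [3.14, -0.002, 0.004]
contact_force: [-1.0, -1.7, 6.0]
width: 0.175
grip_force: 116.8
```

```bash
python3 - <<'E'
from h import *
np.set_printoptions(suppress=True,precision=1)
o=r.get_obs();p=r.capture("wrist");print(o["tool_pos"],o["tcp_rot"],o["width"]*85.4,o["grip_force"],o["contact_force"])
cv2.imwrite("pics/w2b.png",cv2.resize(p["pixels"],(800,500),interpolation=cv2.INTER_CUBIC))
E
```

```text
[ 438.9 -222.9   57.7] [ 3.1 -0.   0. ] 14.9026804537874 116.82949980720878 [-1.  -1.7  6. ]
```

View pics/w2b.png

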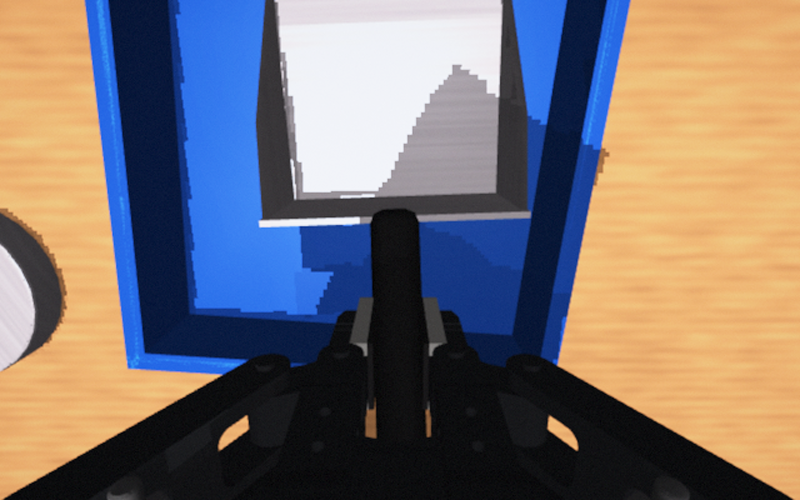

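The handle is gripped between the pads. The back wall's top runs from (260,222) to (530,212), so the scoop has a slight yaw. The tray rim's outer corners are at (128,368) and (562,360).

```bash
python3 - <<'E'
from h import *
np.set_printoptions(suppress=True,precision=1)
o=r.get_obs();p=r.capture("wrist");K=p["intrinsics"];P=cam(p,o);print(o["tool_pos"],o["tcp_rot"])
f=lambda x,y,z:ray(K,P,x/1.25,y/1.25,z)
a=[f(87,0,44),f(128,368,44),f(562,360,44),f(630,0,44)];print(a)
print("back",f(260,222,52),f(530,213,52),"inner floor back",f(303,193,5),f(498,192,5))
t=r.capture("top");K,P=t["intrinsics"],t["pose"]
# blue mask hull of tray rim
hsv=cv2.cvtColor(t["pixels"],cv2.COLOR_BGR2HSV);m=cv2.inRange(hsv,(100,120,40),(125,255,255));m[:,:330]=0;m[:,425:]=0
pts=cv2.convexHull(np.argwhere(m)[:,::-1].astype(np.int32))
for b in(cv2.boxPoints(cv2.minAreaRect(pts)),):
    for u,v in b: print("box",u,v,ray(K,P,u,v,44))
E
```

```text
[ 438.8 -222.8   57.6] [ 3.1 -0.   0. ]
[array([ 550.5, -114.9,   44. ]), array([ 406.9, -103.7,   44. ]), array([ 410.5, -293.7,   44. ]), array([ 550.4, -302.3,   44. ])]
back [ 474.  -170.2   52. ] [ 477.3 -271.6   52. ] inner floor back [ 478.  -176.4    5. ] [ 478.4 -270.5    5. ]
box 342.9529 233.61174 [ 409.2 -105.7   44. ]
box 350.07645 141.00587 [ 690.  -127.3   44. ]
box 410.4117 145.64705 [ 677.  -308.6   44. ]
box 403.28818 238.25291 [ 397.8 -278.9   44. ]
```

Emit:
jog_arm(moves=[[[0.006,-0.007,0.0005,0,0,1.7,0],[0.014,-0.014,0.0005,0,0,3.4,0],[0.024,-0.021,0.0005,0,0,5,0],[0.032,-0.0204,0.0005,0,0,5,0],[0.04,-0.02,0.0005,0,0,5,0],[0.048,-0.0194,0.0005,0,0,5,0],[0.056,-0.0188,0.0005,0,0,5,0],[0.064,-0.0182,0.0005,0,0,5,0],[0.072,-0.0176,0.0005,0,0,5,0],[0.08,-0.017,0.0005,0,0,5,0],[0.088,-0.0164,0.0005,0,0,5,0],[0.088,-0.0164,0.0005,0,0,5,0]]])

```text
time: 4.55
tool_pos: [527.9, -205.8, 57.6]
tcp_rot: [3.138, -0.137, 0.004]
contact_force: [-0.9, -0.5, 8.4]
width: 0.173
grip_force: 117.0
```

```bash
python3 - <<'E'
from h import *
np.set_printoptions(suppress=True,precision=3)
o=r.get_obs();p=r.capture("wrist");print(o["tool_pos"],o["tcp_rot"],o["width"]*85.4,o["grip_force"],o["contact_force"])
cv2.imwrite("pics/w3b.png",cv2.resize(p["pixels"],(800,500),interpolation=cv2.INTER_CUBIC))
E
```

```text
[ 527.887 -205.818   57.648] [ 3.138 -0.137  0.004] 14.73460647496771 116.99854221660644 [-0.914 -0.48   8.387]
```

View pics/w3b.png

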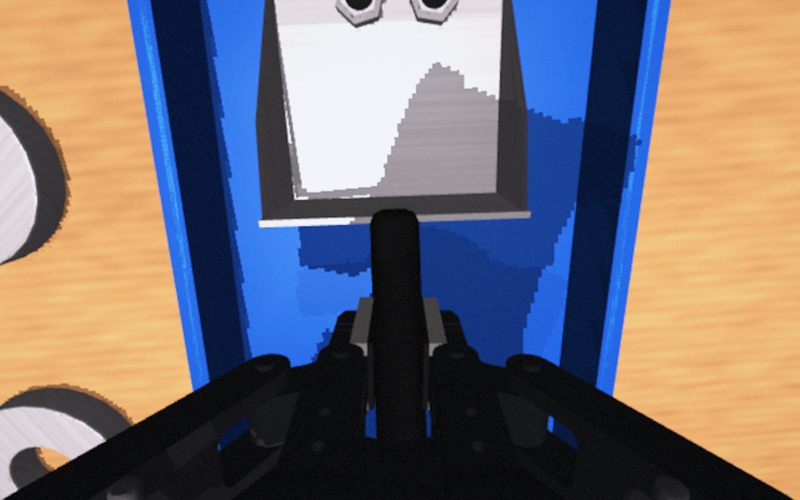

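Two nuts already ride on the bowl floor at (360,5) and (433,5). The scoop is square with the tray and centred in it. I'll push on slowly to the wall.

Emit:
jog_arm(moves=[[[0.003,0,0.0005,0,0,0,0],[0.006,0,0.0005,0,0,0,0],[0.009,0,0.0005,0,0,0,0],[0.012,0,0.0005,0,0,0,0],[0.015,0,0.0005,0,0,0,0],[0.018,0,0.0005,0,0,0,0],[0.02,0,0.0005,0,0,0,0],[0.021,0,0.0005,0,0,0,0],[0.022,0,0.0005,0,0,0,0],[0.022,0,0.0005,0,0,0,0]]])

```text
time: 5.43
tool_pos: [541.9, -208.4, 57.9]
tcp_rot: [-3.138, 0.143, 0.015]
contact_force: [-6.6, 0.3, 17.6]
width: 0.169
grip_force: 118.6
```

```bash
python3 - <<'E'
from h import *
np.set_printoptions(suppress=True,precision=3)
o=r.get_obs();p=r.capture("top");t=r.capture("side");print(o["tool_pos"],o["contact_force"],[ (q["rect"],q["conf"]) for q in r.spot_in("nut0_center",t)])
a=cv2.resize(p["pixels"][120:250,330:440],(500,590),interpolation=cv2.INTER_CUBIC)
b=cv2.resize(t["pixels"][150:220,240:300],(300,590)[:2],interpolation=cv2.INTER_CUBIC);cv2.imwrite("pics/t4.png",np.hstack([a,b]))
E
```

```text
[ 541.925 -208.415   57.891] [-6.567  0.335 17.626] []
```

View pics/t4.png

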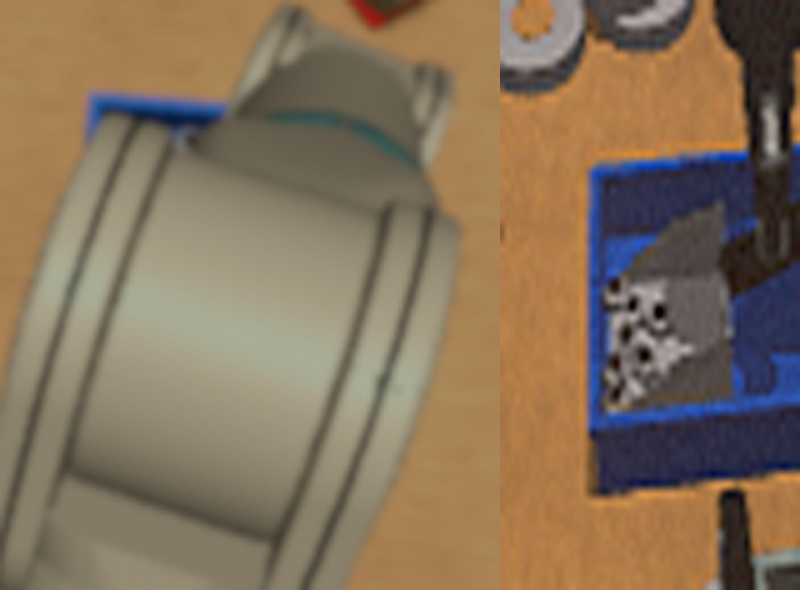

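Five or so nuts are already in the bowl, with two at the nose against the wall. I'll push a little further.

Emit:
jog_arm(moves=[[[0.003,0,-0.0005,0,0,0,0],[0.006,0,-0.0005,0,0,0,0],[0.008,0,-0.0005,0,0,0,0],[0.01,0,-0.0005,0,0,0,0],[0.01,0,-0.0005,0,0,0,0]]])

```text
time: 6.0
tool_pos: [549.6, -208.2, 57.9]
tcp_rot: [-3.136, 0.141, 0.024]
contact_force: [-19.3, 2.3, 29.3]
width: 0.168
grip_force: 119.6
```

```bash
python3 - <<'E'
from h import *
np.set_printoptions(suppress=True,precision=3)
o=r.get_obs();print(o["tool_pos"],o["contact_force"])
t=r.capture("side");b=cv2.resize(t["pixels"][150:220,230:310],(400,350),interpolation=cv2.INTER_CUBIC);cv2.imwrite("pics/t5.png",b)
E
```

```text
[ 549.591 -208.213   57.92 ] [-19.268   2.331  29.34 ]
```

View pics/t5.png

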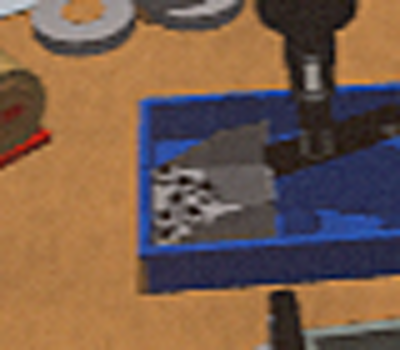

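Emit:
jog_arm(moves=[[[-0.005,0,-0.001,0,3,0,0],[-0.008,0,-0.002,0,6,0,0],[-0.012,0,-0.003,0,9,0,0],[-0.016,0,-0.005,0,12,0,0],[-0.018,0,-0.01,0,13,0,0],[-0.022,0,-0.02,0,13,0,0],[-0.028,0,-0.035,0,13,0,0],[-0.034,0,-0.055,0,13,0,0],[-0.04,0,-0.075,0,13,0,0],[-0.046,0,-0.095,0,13,0,0],[-0.05,0,-0.11,0,13,0,0],[-0.05,0,-0.115,0,13,0,0]]])

```text
time: 7.05
tool_pos: [507.7, -203.7, 172.7]
tcp_rot: [3.108, -0.136, 0.356]
contact_force: [-0.0, -0.9, -2.7]
width: 0.165
grip_force: 115.3
```

```bash
python3 - <<'E'
from h import *
np.set_printoptions(suppress=True,precision=3)
o=r.get_obs();print(o["tool_pos"],o["contact_force"],o["wrist_torque"])
t=r.capture("side");w=r.capture("wrist")
b=cv2.resize(t["pixels"][130:220,230:330],(400,360),interpolation=cv2.INTER_CUBIC);b2=cv2.resize(w["pixels"][:225],(400,360)[:2]);cv2.imwrite("pics/t6.png",np.hstack([b,b2]))
E
```

```text
[ 507.686 -203.705  172.711] [-0.026 -0.867 -2.683] [0.048 0.61  0.018]
```

View pics/t6.png

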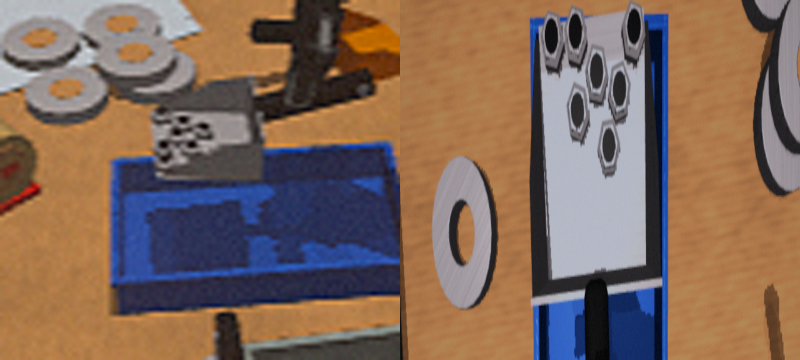

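All seven nuts are in the scoop, sitting near the nose. I'll tip it further back so they slide to the back wall, then carry it.

```bash
cat >> h.py <<'E'
def tilt(yaw,up):  # scoop/tool with nose up by 'up' deg
    return R.from_euler('z',yaw)*R.from_euler('y',-up,degrees=True)*R.from_rotvec([np.pi,0,0])
E
python3 - <<'E'
from h import *
np.set_printoptions(suppress=True,precision=3)
print(r.get_obs()["q"]);print(rel([510,-203,300],tilt(-.087,28)));print(rel([510,-203,240],tilt(-.087,13)))
E
```

```text
[ 0.134  0.501  0.337  2.076 -0.582  0.432 -0.73 ]
[ 0.03  -0.001 -0.125  0.003 14.928  0.005]
[ 0.017 -0.001 -0.066  0.003 -0.072  0.004]
```

```bash
python3 - <<'E'
from h import *
np.set_printoptions(suppress=True,precision=3)
print(rel([570,-207,260],tilt(-.087,28)))
E
```

```text
[ 0.08  -0.002 -0.072  0.003 14.928  0.005]
```

Emit:
jog_arm(moves=[[[0.004,0,-0.005,0,0.5,0,0],[0.011,0,-0.012,0,1,0,0],[0.02,0,-0.02,0,2,0,0],[0.03,0,-0.03,0,4,0,0],[0.04,0,-0.04,0,6,0,0],[0.05,0,-0.05,0,8,0,0],[0.06,0,-0.06,0,10,0,0],[0.068,0,-0.066,0,12,0,0],[0.075,0,-0.07,0,14,0,0],[0.08,0,-0.072,0,15,0,0],[0.08,0,-0.072,0,16,0,0],[0.08,0,-0.072,0,16,0,0]]])

```text
time: 8.15
tool_pos: [569.1, -209.6, 259.4]
tcp_rot: [3.018, -0.134, 0.782]
contact_force: [-0.6, 0.3, -3.9]
width: 0.172
grip_force: 115.4
```

```bash
python3 - <<'E'
from h import *
np.set_printoptions(suppress=True,precision=3)
o=r.get_obs();w=r.capture("wrist");R0=R.from_rotvec(o["tcp_rot"]);print(o["q"],np.degrees(np.arcsin(R0.as_matrix()[2,0])))
cv2.imwrite("pics/w7.png",cv2.resize(w["pixels"],(400,250)))
print(rel([470,100,330],tilt(0,15)), rel([440,193,350],tilt(0,15)))
E
```

```text
[ 0.282  0.361  0.146  2.085 -0.779  0.292 -0.548] 29.049360324630147
[ -0.076  -0.3    -0.123   1.871 -13.984  -4.755] [ -0.1    -0.39   -0.159   1.871 -13.984  -4.755]
```

View pics/w7.png

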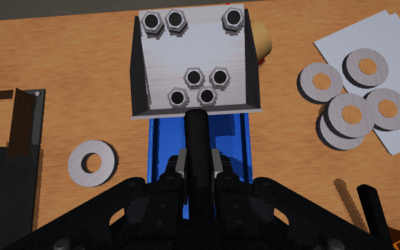

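```bash
python3 - <<'E'
from h import *
np.set_printoptions(suppress=True,precision=3)
print(rel([500,192,350],tilt(0,16)))
print(rel([530,-5,310],tilt(-.04,20)))
E
```

```text
[ -0.048  -0.394  -0.13    1.912 -12.984  -4.737]
[-0.025 -0.2   -0.072  1.123 -8.99  -2.574]
```

Emit:
jog_arm(moves=[[[-0.001,-0.004,-0.002,0,-1,0,0],[-0.002,-0.014,-0.006,0.1,-2,-0.2,0],[-0.004,-0.03,-0.012,0.2,-3,-0.4,0],[-0.006,-0.05,-0.019,0.3,-4,-0.7,0],[-0.009,-0.072,-0.027,0.4,-5,-1,0],[-0.012,-0.094,-0.035,0.5,-6,-1.2,0],[-0.014,-0.116,-0.043,0.6,-7,-1.5,0],[-0.017,-0.138,-0.05,0.8,-8,-1.8,0],[-0.02,-0.16,-0.058,0.9,-8.5,-2.1,0],[-0.022,-0.182,-0.065,1,-9,-2.4,0],[-0.025,-0.204,-0.073,1.1,-9,-2.6,0],[-0.028,-0.226,-0.08,1.2,-9.5,-2.8,0]]])

```text
time: 9.2
tool_pos: [525.9, 22.4, 315.8]
tcp_rot: [3.089, -0.054, 0.53]
contact_force: [-0.3, -0.1, -2.9]
width: 0.167
grip_force: 115.4
```

```bash
python3 - <<'E'
from h import *
np.set_printoptions(suppress=True,precision=3)
print(r.get_obs()["q"],rel([500,192,350],tilt(0,16)))
E
```

```text
[-0.658  0.229  0.647  2.055 -0.202  0.571 -1.501] [-0.019 -0.169 -0.043  0.659 -3.455 -1.892]
```

Emit:
jog_arm(moves=[[[-0.003,-0.02,-0.005,0.1,-0.5,-0.2,0],[-0.005,-0.04,-0.01,0.2,-1,-0.4,0],[-0.007,-0.06,-0.015,0.2,-1.5,-0.7,0],[-0.009,-0.08,-0.02,0.3,-2,-0.9,0],[-0.011,-0.1,-0.025,0.4,-2.3,-1.1,0],[-0.013,-0.118,-0.03,0.5,-2.6,-1.3,0],[-0.015,-0.134,-0.034,0.5,-2.9,-1.5,0],[-0.017,-0.148,-0.038,0.6,-3.2,-1.7,0],[-0.019,-0.159,-0.041,0.6,-3.4,-1.9,0],[-0.019,-0.166,-0.043,0.7,-3.5,-1.9,0],[-0.019,-0.169,-0.043,0.7,-3.5,-1.9,0],[-0.019,-0.169,-0.043,0.7,-3.5,-1.9,0]]])

```text
time: 10.2
tool_pos: [500.2, 191.6, 349.5]
tcp_rot: [-3.11, -0.001, -0.437]
contact_force: [0.3, 0.1, -3.2]
width: 0.169
grip_force: 115.2
```

```bash
python3 - <<'E'
from h import *
np.set_printoptions(suppress=True,precision=3)
o=r.get_obs();print(o["q"],o["tool_pos"]);w=r.capture("wrist");t=r.capture("side")
a=cv2.resize(w["pixels"],(640,400));b=cv2.resize(t["pixels"][130:330,210:330],(240,400));cv2.imwrite("pics/w8.png",np.hstack([a,b])[:, :]) 
x=cv2.imread("pics/w8.png");cv2.imwrite("pics/w8.png",cv2.resize(x,(800,364)))
for up in(0,-10,-20,-30,-40,-45): print(up,rel([462 if up<-1 else 480,192,330],tilt(0,up)))
E
```

```text
[-1.032  0.248  0.667  1.908 -0.065  0.779 -1.929] [500.231 191.621 349.491]
0 [ -0.025  -0.002   0.013   0.012 -15.977  -0.051]
-10 [ -0.042  -0.002   0.008   0.008 -25.977  -0.052]
-20 [ -0.042  -0.002   0.008   0.003 -35.977  -0.053]
-30 [ -0.042  -0.002   0.008  -0.001 -45.977  -0.054]
-40 [ -0.042  -0.002   0.008  -0.006 -55.977  -0.054]
-45 [ -0.042  -0.002   0.008  -0.009 -60.977  -0.054]
```

View pics/w8.png

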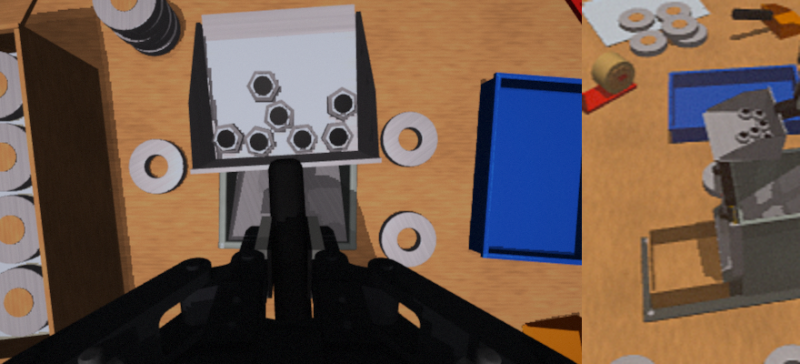

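All seven nuts are in the bowl. The hopper's near rim shows below it, from (219,246) to (356,246). I've used all ten picture views, so the rest goes by numbers and the networks.

```bash
python3 - <<'E'
from h import *
np.set_printoptions(suppress=True,precision=1)
o=r.get_obs();p=r.capture("wrist");K=p["intrinsics"];P=cam(p,o)
s=880/800
f=lambda x,y,z:ray(K,P,x*s,y*s,z)
print(f(219,247,195),f(356,247,195),f(219,172,195),f(356,172,195))
print("rings",f(158,166,18),f(410,139,18),f(408,238,18))
E
```

```text
[456.4 264.4 195. ] [456.3 121.5 195. ] [534.6 264.3 195. ] [534.5 121.4 195. ]
rings [549.  404.9  18. ] [592.8  -5.9  18. ] [431.5  -2.4  18. ]
```

Emit:
jog_arm(moves=[[[-0.008,0.001,0.002,0,-4,0,0],[-0.016,0.002,0.004,0,-9,0,0],[-0.024,0.002,0.006,0,-14,0,0],[-0.032,0.002,0.007,0,-19,0,0],[-0.04,0.002,0.008,0,-24,0,0],[-0.042,0.002,0.008,0,-28,0,0],[-0.042,0.002,0.008,0,-32,0,0],[-0.042,0.002,0.008,0,-36,0,0],[-0.042,0.002,0.008,0,-40,0,0],[-0.042,0.002,0.008,0,-44,0,0],[-0.042,0.002,0.008,0,-48,0,0],[-0.042,0.002,0.008,0,-52,0,0]]])

```text
time: 11.35
tool_pos: [463.5, 188.3, 330.1]
tcp_rot: [-2.987, 0.001, 0.97]
contact_force: [-0.0, 0.0, -2.5]
width: 0.168
grip_force: 115.3
```

```bash
python3 - <<'E'
from h import *
np.set_printoptions(suppress=True,precision=3)
o=r.get_obs();R0=R.from_rotvec(o["tcp_rot"]);print(o["q"],o["tool_pos"],np.degrees(np.arcsin(R0.as_matrix()[2,0])),o["contact_force"],o["wrist_torque"])
E
```

```text
[-0.57   0.717  0.499  1.334 -0.374  1.803 -1.611] [463.493 188.301 330.061] -35.99286149432365 [-0.003  0.011 -2.544] [ 0.03  -0.856 -0.026]
```

Emit:
jog_arm(moves=[[[0,0,0,0,-4,0,0],[0,0,0,0,-8,0,0],[0,0,0,0,-8,0,0],[0,0,0,0,-8,0,0],[0,0,0,0,-8,0,0],[0,0,0,0,-8,0,0],[0,0,0,0,-8,0,0]]])

```text
time: 11.93
tool_pos: [461.9, 189.5, 331.3]
tcp_rot: [-2.914, -0.002, 1.172]
contact_force: [-0.5, -0.3, -2.5]
width: 0.166
grip_force: 115.4
```

```bash
python3 - <<'E'
from h import *
np.set_printoptions(suppress=True,precision=3)
o=r.get_obs();R0=R.from_rotvec(o["tcp_rot"]);print(o["q"],o["tool_pos"],np.degrees(np.arcsin(R0.as_matrix()[2,0])),o["contact_force"],o["wrist_torque"])
for n in("wrist","side","top"):
    p=r.capture(n);P=cam(p,o)
    print(n,[(np.round(d["rect"]),round(d["conf"],2)) for d in r.spot_in("nut0_center",p)])
    for q in("scoop_bowl","hopper_mouth","gate_bar"):print(q,[(np.round(d["rect"]),round(d["conf"],2)) for d in r.spot_in(q,p)[:3]])
E
```

```text
[-0.525  0.795  0.468  1.252 -0.388  1.94  -1.611] [461.93  189.451 331.253] -43.83486339501456 [-0.5   -0.323 -2.531] [-0.025 -1.001 -0.027]
wrist []
scoop_bowl [(array([205.,   1., 215., 352.]), 0.79), (array([560.,  71.,  80.,  74.]), 0.57)]
hopper_mouth [(array([190.,   0., 248.,  73.]), 0.62), (array([458.,   2.,  70.,  15.]), 0.15)]
gate_bar []
side []
scoop_bowl [(array([349., 141.,  29.,  44.]), 0.84), (array([322., 166.,  36.,  78.]), 0.79), (array([297., 132.,  41.,  20.]), 0.55)]
hopper_mouth [(array([239., 210., 116.,  97.]), 0.75)]
gate_bar [(array([284., 209.,   5.,  33.]), 0.49), (array([325., 171.,  33.,  72.]), 0.26)]
top []
scoop_bowl [(array([455., 196.,  47.,  76.]), 0.93), (array([375., 271.,  76.,  44.]), 0.91), (array([194., 186.,  49.,  19.]), 0.63)]
hopper_mouth [(array([208., 119.,  69., 106.]), 0.73)]
gate_bar [(array([224., 139.,  32.,  24.]), 0.77)]
```

```bash
python3 - <<'E'
from h import *
p=r.capture("wrist");g=cv2.cvtColor(p["pixels"],cv2.COLOR_BGR2GRAY)[0:260,190:440]
s=cv2.resize(g,(84,44),interpolation=cv2.INTER_AREA)
for row in s: print("".join(" .:-=+*#%@"[int(v)*10//256] for v in row))
E
```

```text
**+:....:-=+*#*****=-----------------------------===-----------------==--:....:::::-
***=.....-=+*******+=============---====---------=++------=----====------:....::::--
+**+-....-=+=++++++++++++++++++++====+++---------++=----------------:.-=-....::::---
****=:...:-====+++++++++++++++++++++++++---------++=----------------:.:=-....::-:---
*+***-..:.:=====+++++++++++++++++++++++=--------=++=----------------:.:--...::::----
*****+:.:.:=-====++++++++++++++++++++++=--------=++=================:..-:...:::-----
******=.:.:=-====+++++++++++++++*******=========+**=================:..:...::-:-----
******+-:..-=====**********************=========+++=================:.....::-:------
*******-:..-=====+*********************=============================:.....:---------
*******-...-======*********************=============================:....::-:-------
*******:...:======*****++++++++++++++++=============================:....::---------
******+::..:========================================================:....:-:--------
******+:....-=======================================================:....:------
[... 1939 characters left out ...]
::::::::::::::::::::
***********************************+            :**************:::::::::::::::::::::
***********************************+            .**************-..::::::::::::::::::
************************************            .+*************=..:::...............
---------------:-==================-             -------------::......::::::-----:::
---::::::::::....:---------------:::.            .::::::::::::....::::--------------
------------:....:=-----------::::::.             ::::::::::::::::::::--------------
-------------::..:+=-------:.   ::::              .:::.   .:::--:::::::-------------
---------------:.-++======-    .:::.              .::::    .-===-::::::-------------
```

The bowl floor is clear, so the scoop is empty. Next I'll return it to the tray.

```bash
python3 - <<'E'
from h import *
np.set_printoptions(suppress=True,precision=3)
o=r.get_obs()
for a in(([465,189,345],tilt(0,-22)),([470,185,350],tilt(0,0)),([465,40,330],tilt(-.04,0)),([460,-120,300],tilt(-.087,0))): print(rel(*a,o))
E
```

```text
[-0.008  0.    -0.013 -0.005 22.009  0.042]
[-0.008  0.004 -0.02  -0.014 44.009  0.041]
[ 0.002  0.149 -0.002  0.866 44.003  2.219]
[ 0.019  0.309  0.023  1.901 43.981  4.779]
```

Emit:
jog_arm(moves=[[[-0.004,0,-0.006,0,6,0,0],[-0.006,0,-0.01,0,12,0,0],[-0.008,0,-0.013,0,19,0,0],[-0.008,0.002,-0.016,0,26,0,0],[-0.008,0.01,-0.018,0,33,0.1,0],[-0.007,0.03,-0.018,0.1,40,0.3,0],[-0.005,0.06,-0.015,0.3,44,0.8,0],[-0.002,0.1,-0.008,0.6,44,1.4,0],[0.001,0.14,-0.003,0.8,44,2.1,0],[0.005,0.18,0.003,1.1,44,2.7,0],[0.01,0.22,0.01,1.3,44,3.4,0],[0.014,0.26,0.015,1.6,44,4,0]]])

```text
time: 13.73
tool_pos: [460.3, -71.8, 309.3]
tcp_rot: [-3.138, 0.114, 0.002]
contact_force: [1.4, 0.2, -1.8]
width: 0.172
grip_force: 115.4
```

```bash
python3 - <<'E'
from h import *
np.set_printoptions(suppress=True,precision=3)
o=r.get_obs();print(o["q"],o["tool_pos"],o["contact_force"])
for a in(([460,-201,150],tilt(-.087,0)),([460,-201,70],tilt(-.087,0)),([460,-201,58],tilt(-.087,0))): print(rel(*a,o))
E
```

```text
[-0.417  0.322  0.686  1.907 -0.243  0.998 -1.266] [460.293 -71.834 309.331] [ 1.416  0.18  -1.821]
[ 0.009  0.129  0.159 -0.095  0.07   0.828]
[ 0.009  0.129  0.239 -0.095  0.07   0.828]
[ 0.009  0.129  0.251 -0.095  0.07   0.828]
```

Emit:
jog_arm(moves=[[[0.003,0.035,0.01,0,0,0.3,0],[0.006,0.07,0.03,0,0,0.6,0],[0.008,0.1,0.055,0,0,0.8,0],[0.009,0.12,0.085,0,0,0.8,0],[0.009,0.127,0.115,0,0,0.8,0],[0.009,0.127,0.145,0,0,0.8,0],[0.009,0.127,0.175,0,0,0.8,0],[0.009,0.127,0.2,0,0,0.8,0],[0.009,0.127,0.22,0,0,0.8,0],[0.009,0.127,0.236,0,0,0.8,0],[0.009,0.127,0.243,0,0,0.8,0],[0.009,0.127,0.243,0,0,0.8,0]]])

```text
time: 14.73
tool_pos: [461.1, -197.5, 65.7]
tcp_rot: [-3.137, 0.137, 0.002]
contact_force: [0.8, 1.5, 1.6]
width: 0.17
grip_force: 115.9
```

```bash
python3 - <<'E'
from h import *
np.set_printoptions(suppress=True,precision=3)
o=r.get_obs();print(o["tool_pos"],o["contact_force"],o["tcp_rot"])
p=r.capture("wrist");K=p["intrinsics"];P=cam(p,o)
print([(np.round(d["rect"]),round(d["conf"],2)) for q in("scoop_bowl","tray") for d in r.spot_in(q,p)[:2]])
g=cv2.cvtColor(p["pixels"],cv2.COLOR_BGR2GRAY)[0:200,60:520]
m=cv2.inRange(cv2.cvtColor(p["pixels"],cv2.COLOR_BGR2HSV),(100,120,20),(125,255,255))[0:300,60:580]
s=cv2.resize(m,(104,36),interpolation=cv2.INTER_AREA)
for row in s: print("".join(" .:-=+*#%@"[int(v)*10//256] for v in row))
E
```

```text
[ 461.116 -197.493   65.665] [0.798 1.535 1.602] [-3.137  0.137  0.002]
[(array([205.,   0., 214., 354.]), 0.69), (array([ 4.,  0., 39., 95.]), 0.56), (array([118.,   0., 413., 328.]), 0.86)]
            @@@@@@@@@@@@@@@@@@@@@@@@@%%###*++===--:::..           +%@@@@@@@@@@@@@@@@@@@@@@@@@@#         
            #@@@@@@@@@@@@@@@@@@#                                   :@@@@@@@@@@@@@@@@@@@@@@@@@@=         
            =@@@@@@@@@@@@@@@@@#:                                    @@@@@@@@@@@@@@@@@@@@@@@@@@:         
            .@@@@@@@@@@@@@@@@@-                                     *@@@@@@@@@@@@@@@@@@@@@@@@@          
             @@@@@@@@@@@@@@@@@-                                     -@@@@@@@@@@@@@@@@@@@@@@@@#          
             *@@@@@@@@@@@@@@@@.                                      @@@@@@@@@@@@@@@@@@@@@@@@+          
             =@@@@@@@@@@@@@@@@                                       *@@@@@@@@@@@@@@@@@@@@@@@:          
             .@@@@@@@@@@@@@@@%                                       -@@@@@@@@@@@@@@@@@@@@@@@           
              %@@@@@@@@@@@@@@#                                      
[... 2154 characters left out ...]
  -@@@@@@@@@@@@@@@@@@@@@@@@%:            #%@@@@@@@@@@@@@@@@@@@@@@@@@@@+                
                    @@@@@@@@@@@@@@@@@@@@@@-                 .%@@@@@@@@@@@@@@@@@@@@@@@@@-                
                    %@@@@@@@@@@@@@@@@@@@@*                   :@@@@@@@@@@@@@@@@@@@@@@@@@                 
                    +@@@@@@@@@@@@@@@@@@@@.                    #@@@@@@@@@@@@@@@@@@@@@@@%                 
                    -@@@@@@@@@@@@@@@@@@#:                      +@@@@@@@@@@@@@@@@@@@@@@*                 
                     @@@@@@#=:.  :%@@@*                         -%@@@=.  .-*@@@@@@@@@@-                 
                     #@@%=.       .:.                              .:        -*@@@@@@@.
```

Emit:
jog_arm(moves=[[[0,0,0.003,0,0,0,0],[0,0,0.006,0,0,0,0],[0,0,0.008,0,0,0,0],[0,0,0.008,0,0,0,0.02],[0,0,0.008,0,0,0,0.04],[0,0,0.008,0,0,0,0.07],[0,0,0.008,0,0,0,0.07],[0,0,0,0,0,0,0.07],[0,0,-0.02,0,0,0,0.07],[0,0,-0.06,0,0,0,0.07],[0,0,-0.1,0,0,0,0.07],[0,0,-0.14,0,0,0,0.07]]])

```text
time: 15.88
tool_pos: [460.7, -198.0, 208.5]
tcp_rot: [-3.138, 0.138, 0.002]
contact_force: [0.9, 0.5, -0.3]
width: 0.82
grip_force: 0.0
```

```bash
python3 - <<'E'
from h import *
np.set_printoptions(suppress=True,precision=3)
o=r.get_obs();print(o["tool_pos"],o["contact_force"],o["width"],o["q"])
p=r.capture("wrist");K=p["intrinsics"];P=cam(p,o)
for q in("scoop_bowl","scoop_grip","tray"):
  for d in r.spot_in(q,p)[:2]:
    l,t,w,h=d["rect"];print(q,np.round(d["rect"]),round(d["conf"],2),ray(K,P,l,t,20),ray(K,P,l+w,t+h,60))
# goal: pre-look at gate bar, tool x along world -y / +y
for yw in(np.pi/2,-np.pi/2): print(yw,rel([540,100,400],down(yw),o))
E
```

```text
[ 460.705 -198.005  208.485] [ 0.866  0.52  -0.307] 0.8195211289550665 [-0.071  0.512  0.619  1.958 -0.408  0.798 -0.88 ]
scoop_bowl [547.  91.  93. 182.] 0.83 [ 521.087 -424.011   20.   ] [ 339.833 -506.451   60.   ]
scoop_bowl [258.  35. 113. 226.] 0.69 [ 594.203 -153.321   20.   ] [ 376.657 -241.728   60.   ]
scoop_grip [257.  36. 115. 225.] 0.86 [ 593.037 -152.137   20.   ] [ 375.999 -243.07    60.   ]
scoop_grip [550.  95.  90. 181.] 0.85 [ 517.191 -427.358   20.   ] [ 337.245 -506.901   60.   ]
tray [210.   0. 225. 236.] 0.6 [ 626.243 -113.776   20.   ] [ 397.49  -303.243   60.   ]
1.5707963267948966 [  0.053  -0.304  -0.192  -0.057   0.041 -95.018]
-1.5707963267948966 [ 0.053 -0.304 -0.192  0.04   0.055 84.982]
```

```bash
python3 - <<'E'
from h import *
np.set_printoptions(suppress=True,precision=3)
o=r.get_obs();print(rel([610,130,350],down(np.pi/2),o))
E
```

```text
[  0.119  -0.339  -0.142   0.138  -0.151 -94.944]
```

Emit:
jog_arm(moves=[[[0,0,-0.03,0,0,-6,0.07],[0.005,-0.01,-0.065,0,0,-13,0.07],[0.01,-0.03,-0.095,0,0,-20,0.07],[0.02,-0.06,-0.12,0,0,-27,0.07],[0.035,-0.09,-0.135,0,0,-34,0.07],[0.05,-0.12,-0.14,0,0,-41,0.07],[0.065,-0.15,-0.14,0,0,-48,0.07],[0.08,-0.18,-0.14,0,0,-55,0.07],[0.095,-0.21,-0.14,0,0,-62,0.07],[0.105,-0.24,-0.14,0,0,-69,0.07],[0.115,-0.27,-0.14,0,0,-76,0.07],[0.12,-0.3,-0.14,0,0,-83,0.07]]])

```text
time: 17.08
tool_pos: [607.1, 91.8, 344.5]
tcp_rot: [-2.434, -1.984, 0.004]
contact_force: [-0.1, -0.3, -0.6]
width: 0.815
grip_force: 0.0
```

```bash
python3 - <<'E'
from h import *
np.set_printoptions(suppress=True,precision=3)
o=r.get_obs();print(o["tool_pos"],o["contact_force"],o["q"]);print(rel([610,130,350],down(np.pi/2),o))
E
```

```text
[607.102  91.809 344.507] [-0.075 -0.278 -0.59 ] [-0.357  0.488  0.263  1.46  -0.131  1.214 -0.28 ]
[  0.038  -0.005  -0.006  -0.176   0.033 -11.639]
```

Emit:
jog_arm(moves=[[[0.02,-0.003,0,0,0,-6,0.07],[0.038,-0.005,0,0,0,-11.6,0.07],[0.038,-0.005,0,0,0,-11.6,0.07],[0.038,-0.005,0,0,0,-11.6,0.07]]])

```text
time: 17.42
tool_pos: [609.2, 129.3, 344.8]
tcp_rot: [-2.227, -2.213, 0.004]
contact_force: [-0.2, -0.9, -0.6]
width: 0.819
grip_force: 0.0
```

```bash
python3 - <<'E'
from h import *
np.set_printoptions(suppress=True,precision=2)
o=r.get_obs();print(o["tool_pos"],o["tcp_rot"])
for n in("wrist","side"):
    p=r.capture(n);K=p["intrinsics"];P=cam(p,o)
    for d in r.trace("gate_bar",p)[:2]:
        m=d["region"];c=np.argwhere(m)[:,::-1].astype(np.int32)
        b=cv2.boxPoints(cv2.minAreaRect(c));print(n,round(d["conf"],2),np.round(d["rect"]),m.sum(),b.round(0).tolist(),[ray(K,P,*q,244).round(0).tolist() for q in b])
    print(n,"nut",[(np.round(d["rect"]),round(d["conf"],2)) for d in r.spot_in("nut0_center",p)])
    print([(np.round(d["rect"]),round(d["conf"],2)) for q in("gate","hopper_mouth","carton_in") for d in r.spot_in(q,p)[:1]])
    if n=="wrist":
        g=cv2.cvtColor(p["pixels"],cv2.COLOR_BGR2GRAY);s=cv2.resize(g,(128,50),interpolation=cv2.INTER_AREA)
        for row in s: print("".join(" .:-=+*#%@"[int(v)*10//256] for v in row))
E
```

```text
[609.15 129.35 344.75] [-2.23 -2.21  0.  ]
wrist 0.61 [313.  19.  24. 173.] 3757 [[311.0, 21.0], [337.0, 21.0], [337.0, 191.0], [311.0, 191.0]] [[604.0, 253.0, 244.0], [622.0, 253.0, 244.0], [623.0, 134.0, 244.0], [603.0, 134.0, 244.0]]
wrist 0.35 [284. 142.  17.  19.] 212 [[280.0, 154.0], [287.0, 139.0], [301.0, 146.0], [294.0, 161.0]] [[580.0, 163.0, 244.0], [586.0, 174.0, 244.0], [596.0, 169.0, 244.0], [591.0, 158.0, 244.0]]
wrist nut []
[(array([312.,  24.,  28., 166.]), 0.61), (array([130.,  18., 305., 172.]), 0.74), (array([335.,  55.,  94., 108.]), 0.9)]
===================================================================================================================:::::::::::::
=============================================+==+==============================+===================================:::::::::::::
==============================================================+---=============+==================================-:::::::::::::
===========================-::::::::::::::------------------=- .  .==================================+============-:::::::::::::
================
[... 5547 characters left out ...]
              -===.                                                          ..====:                          .:
                             .====:                                                          :..====-                           
                          ...=====-                                                         .-=-:====.                          
side 0.52 [282. 207.   7.  40.] 257 [[281.0, 209.0], [290.0, 207.0], [296.0, 247.0], [287.0, 248.0]] [[627.0, 141.0, 244.0], [603.0, 140.0, 244.0], [606.0, 284.0, 244.0], [628.0, 284.0, 244.0]]
side nut []
[(array([285., 207.,  10.,  36.]), 0.63), (array([240., 211., 114.,  99.]), 0.89), (array([245., 250.,  46.,  49.]), 0.56)]
```

The bar is centred at about (613, 193.5), 119 mm long as it should be. I'll grip it with the gate still shut.

Emit:
jog_arm(moves=[[[0.035,0.002,0,0,0,0,0.07],[0.06,0.004,0.01,0,0,0,0.07],[0.064,0.004,0.04,0,0,0,0.07],[0.064,0.004,0.075,0,0,0,0.07],[0.064,0.004,0.1,0,0,0,0.07],[0.064,0.004,0.107,0,0,0,0.07],[0.064,0.004,0.107,0,0,0,0.04],[0.064,0.004,0.107,0,0,0,0.02],[0.064,0.004,0.107,0,0,0,0.0],[0.064,0.004,0.107,0,0,0,0.0],[0.064,0.004,0.107,0,0,0,0.0],[0.064,0.004,0.107,0,0,0,0.0]]], force=110)

```text
time: 19.02
tool_pos: [614.7, 192.9, 241.2]
tcp_rot: [2.228, 2.214, 0.003]
contact_force: [-0.3, 0.6, 5.6]
width: 0.004
grip_force: 2.8
```

```bash
python3 - <<'E'
from h import *
np.set_printoptions(suppress=True,precision=2)
o=r.get_obs();print(o["tool_pos"],o["tcp_rot"],o["width"]*85.4,o["grip_force"],o["contact_force"])
print(rel([613,193,272],down(np.pi/2)))
p=r.capture("side");K=p["intrinsics"];P=cam(p)
for d in r.trace("gate_bar",p)[:2]:print(round(d["conf"],2),np.round(d["rect"]))
E
```

```text
[614.72 192.88 241.24] [2.23 2.21 0.  ] 0.31665288425883104 2.778246631846173 [-0.26  0.56  5.56]
[ 0.   -0.   -0.03  0.09 -0.07 -0.37]
```

```bash
python3 - <<'E'
from h import *
np.set_printoptions(suppress=True,precision=2)
o=r.get_obs();print(o["width"],o["grip_force"])
p=r.capture("side");K=p["intrinsics"];P=cam(p)
print("proj bar ends/TCP/tip",proj(K,P,[[613,133,244],[613,253,244],[613,133,226],[613,253,226],o["tool_pos"],o["tool_pos"]-[0,0,19]]).round(0).tolist())
def show(im,x0,y0,x1,y1,w,h):
    s=cv2.resize(cv2.cvtColor(im,cv2.COLOR_BGR2GRAY)[y0:y1,x0:x1],(w,h),interpolation=cv2.INTER_AREA)
    s=cv2.normalize(s,None,0,255,cv2.NORM_MINMAX)
    for row in s: print("".join(" .:-=+*#%@"[min(9,int(v)*10//256)] for v in row))
show(p["pixels"],265,180,335,265,140,85)
w=r.capture("wrist");K=w["intrinsics"];P=cam(w,o)
print(proj(K,P,[[605,133,244],[605,253,244],[621,133,244],[621,253,244],o["tool_pos"],o["tool_pos"]-[0,0,19]]).round(0).tolist())
show(w["pixels"],200,0,440,400,120,80)
for d in r.trace("gate_bar",w)[:2]:print(round(d["conf"],2),np.round(d["rect"]))
E
```

```text
-0.00024987628085417347 3.2290367623727434
proj bar ends/TCP/tip [[286.0, 206.0], [292.0, 238.0], [286.0, 211.0], [292.0, 242.0], [288.0, 222.0], [288.0, 227.0]]
--==--==--......................::::::--::::::........................::--==----..........................  ::::--========--::::::::**######
==--------......  ..........::....................::..................::--------::  ....................::--====----==--==--::..::::**######
==--==----::..............::....::::..::::::::::..  ..................::**##%%**--::::    ..  ......--==--------------====--....::--++######
==--====--........................  ..  ............................  --##@@**==--====..    ..::==========------==------==--::..::--++######
--==------......................::..................................  --##%%%%**--::==--..--====--==----==------============--..::--==**####
----------::..........................................................::##%%%%**--..++++----======------==--==========--::::::::..::--**####
==--====--::........................................................  ::##%%%%**++--++**--==
[... 19155 characters left out ...]
                                                                                   -+-.        
  .:=**###-                                                                                                 +*##*+-.    
-+*######+:                                                                                                 =+######*+- 
####**=:                                                                                                      .-=*#####*
**=:                                                                                                              .-+*#*
                                                                                                                      .-
```

```bash
python3 - <<'E'
from h import *
print(r.finger_overhang,[a for a in dir(r) if not a.startswith('_')])
o=r.get_obs();print(o["q"],o["tool_pos"],o["contact_force"],o["wrist_torque"],o["grip_force"],o["width"])
E
```

```text
19.0 ['PlanningError', 'capture', 'finger_overhang', 'get_obs', 'hand_in', 'spot_in', 'trace']
[-0.45671089  0.61272255  0.1852764   1.52452995 -0.12581139  1.0138967
 -0.24438655] [614.82731238 192.91402563 241.2002114 ] [-2.37008951 -0.83315588  6.31964789] [-0.05995865  0.51554207 -0.01106543] 3.2428476027143915 0.00014965593917908143
```

Emit:
jog_arm(moves=[[[0,0,0,0,0,0,0.03],[0,0,0,0,0,0,0.06],[0,0,0,0,0,0,0.08],[0,0,0,0,0,0,0.08],[0,0,0,0,0,0,0.08],[0,0,0,0,0,0,0.08]]])

```text
time: 19.77
tool_pos: [614.0, 192.6, 239.1]
tcp_rot: [-2.228, -2.214, 0.001]
contact_force: [-0.9, -0.1, -0.2]
width: 0.849
grip_force: 0.0
```

```bash
python3 - <<'E'
from h import *
np.set_printoptions(suppress=True,precision=2)
o=r.get_obs();print(o["tool_pos"],o["contact_force"],o["width"])
w=r.capture("wrist");K=w["intrinsics"];P=cam(w,o)
for d in r.trace("gate_bar",w)[:2]:print(round(d["conf"],2),np.round(d["rect"]))
s=cv2.resize(cv2.cvtColor(w["pixels"],cv2.COLOR_BGR2GRAY)[80:300,220:420],(100,55),interpolation=cv2.INTER_AREA)
for row in s: print("".join(" .:-=+*#%@"[min(9,int(v)*16//256)] for v in row))
E
```

```text
[613.95 192.61 239.14] [-0.9  -0.14 -0.17] 0.848902669782698
0.84 [296. 111.  42. 245.]
%%%%%%%%%%%%%%%%%%%%%%%%#%%#%%%%%%%%%#%%%#%%%%#%%%%#%%%%%%%%##%%%#%%%%%%%%%%%%%%%%%%%%%##%%%%%%%%%%%
%%%%%%%%%%%%%%%%%%%%%%####%#%%%%#%%%%#%%%#%#%%#%%%%%%%%%%%%%#%#%%%%%%%%%%%%%%%%%%%%%%%%#%%%%%%%%%%%%
====================================================================================================
====================================================================================================
====================================================================================================
%%%%%%%%%%%%%%%%%%%%%%%%%%%%%%%%%%%%#+@@@@@@@@@@@@%=================================================
@@@@@@@@@@@@@@@@@@@@@@@@@@@@@@@@@@@@%*%@@@@@@@@@@@@::::::::-========================================
%%%%%%%%%%%%%%%%%%%%%%%%%%%%%%%%%@@@%+::-----%@@@@@---====+##%#%%%%%%%%%%%%%%%%%%%%%%%%%%%%%%%%%%%%%
===========++=======+===+==+=+=+*%%%*:.-=++=:#@@@@%====*##*+++++**++++++++++++++++++++++++++++++++++
================================*%%%*:.-=#@+:===========*#+#%%%%%%@%%%%%%%%%%%%%%%%%%%%#%%%%#%%%%%%%
**
[... 3834 characters left out ...]
 
         .::::::::::.:::::::::.:::-==-:                .:::#%%%%%%%%%%%%%%%%%%%%%%%%%%%%%=          
         .::::::::::::.:::::::::::-==-:                   .+%%%%%%%%%%%%%%%%%%%%%%%%%%%%%-          
         .::::::::::::::::::::::::-==-:                :.. .*%%%%%%%%@%@%%%%%%%%%%%%%%%%%=          
         .::::.:::::::::::::::::::--=-:                =:=: -%%%%%%%%@%@%%%%%%%%%%%%%%%%%+          
        .:::::::::::::::::::::::::--=-:                :==+.:%%%%%%%%%%@%%%%%%%%%%%%%%%%%#.         
        .:::.::.::::::::::::::::::--=-:                :++= =%%#%%%%%%%%%%%%%%%%%%%%%%%%%%+         
       ..::::::.::::::::::::::::::----:                :-:.=%%%%%%%%%%%%%%%%%%%%%%%%%%%%%%%+
```

The fingers closed above the bar: they shut fully and there was an upward push on the tool. I'll go 15 mm lower, which still clears the rim, and close again.

Emit:
jog_arm(moves=[[[0,-0.001,0.005,0,0,0,0.08],[0,-0.001,0.01,0,0,0,0.08],[0,-0.001,0.015,0,0,0,0.08],[0,-0.001,0.015,0,0,0,0.06],[0,-0.001,0.015,0,0,0,0.04],[0,-0.001,0.015,0,0,0,0.02],[0,-0.001,0.015,0,0,0,0.0],[0,-0.001,0.015,0,0,0,0.0],[0,-0.001,0.015,0,0,0,0.0],[0,-0.001,0.015,0,0,0,0.0],[0,-0.001,0.015,0,0,0,0.0]]], force=110)

```text
time: 20.78
tool_pos: [611.9, 192.7, 225.3]
tcp_rot: [-2.227, -2.213, 0.002]
contact_force: [-4.9, 0.0, 5.3]
width: 0.155
grip_force: 108.2
```

```bash
python3 - <<'E'
from h import *
np.set_printoptions(suppress=True,precision=2)
o=r.get_obs();print(o["tool_pos"],o["tcp_rot"],o["width"]*85.4,o["grip_force"],o["contact_force"],o["wrist_torque"])
E
```

```text
[611.93 192.73 225.34] [-2.23 -2.21  0.  ] 13.270557418361822 108.16343665122986 [-4.87  0.04  5.27] [-0.11  1.05 -0.11]
```

The bar is held now: 13.3 mm reading at 108 N. I'll lift slowly to half travel.

```bash
python3 - <<'E'
from h import *
p=r.capture("side");[print(q,round(d["conf"],2),np.round(d["rect"],1)) for q in("gate_bar","gate") for d in r.spot_in(q,p)[:2]]
cv2.imwrite("pics/side_shut.png",p["pixels"])
E
```

```text
gate_bar 0.46 [284.7 210.8   7.1  32. ]
gate 0.54 [285.5 210.5   7.9  37.1]
gate 0.33 [240.2 210.  113.1  99.4]
```

Emit:
jog_arm(moves=[[[0,0,-0.003,0,0,0,0],[0,0,-0.006,0,0,0,0],[0,0,-0.009,0,0,0,0],[0,0,-0.012,0,0,0,0],[0,0,-0.015,0,0,0,0],[0,0,-0.018,0,0,0,0],[0,0,-0.021,0,0,0,0],[0,0,-0.024,0,0,0,0],[0,0,-0.027,0,0,0,0],[0,0,-0.03,0,0,0,0],[0,0,-0.033,0,0,0,0],[0,0,-0.035,0,0,0,0]]])

```text
time: 21.93
tool_pos: [611.9, 192.7, 258.9]
tcp_rot: [-2.227, -2.213, 0.004]
contact_force: [-5.2, 0.7, -14.6]
width: 0.157
grip_force: 107.6
```

```bash
python3 - <<'E'
from h import *
np.set_printoptions(suppress=True,precision=2)
o=r.get_obs();print(o["tool_pos"],o["tcp_rot"],o["width"]*85.4,o["grip_force"],o["contact_force"],o["wrist_torque"])
p=r.capture("side");[print(q,round(d["conf"],2),np.round(d["rect"],1)) for q in("gate_bar","gate","nut0_center") for d in r.spot_in(q,p)[:2]]
K,P=p["intrinsics"],p["pose"];print("expected bar +y end corner at lift 0/35:",proj(K,P,[[613,253,235],[613,253,270]]).round(1).tolist())
cv2.imwrite("pics/side_half.png",p["pixels"])
E
```

```text
[611.92 192.7  258.91] [-2.23 -2.21  0.  ] 13.437187918253954 107.59079217910767 [ -5.21   0.69 -14.6 ] [ 0.23  0.99 -0.16]
gate_bar 0.61 [282.8 198.9  10.6  48.3]
gate 0.82 [286.8 200.3   8.4  44.9]
gate 0.67 [242.7 198.5 111.7 109.5]
expected bar +y end corner at lift 0/35: [[291.7, 240.1], [291.2, 231.0]]
```

Emit:
jog_arm(moves=[[[0,0,-0.001,0,0,0,0],[0,0,-0.001,0,0,0,0],[0,0,-0.001,0,0,0,0],[0,0,-0.001,0,0,0,0],[0,0,-0.001,0,0,0,0],[0,0,-0.001,0,0,0,0],[0,0,-0.001,0,0,0,0],[0,0,-0.001,0,0,0,0],[0,0,-0.001,0,0,0,0],[0,0,-0.001,0,0,0,0],[0,0,-0.001,0,0,0,0],[0,0,-0.001,0,0,0,0]]])

```text
time: 23.13
tool_pos: [611.9, 192.7, 259.8]
tcp_rot: [-2.227, -2.213, 0.004]
contact_force: [-5.3, 1.3, -13.3]
width: 0.155
grip_force: 107.7
```

```bash
python3 - <<'E'
from h import *
np.set_printoptions(suppress=True,precision=2)
o=r.get_obs();print(o["tool_pos"],o["contact_force"])
p=r.capture("side");a=cv2.imread("pics/side_shut.png");b=p["pixels"]
T=a[228:246,284:300];m=cv2.matchTemplate(b[205:255,278:306],T,cv2.TM_CCOEFF_NORMED);_,c,_,l=cv2.minMaxLoc(m);y=m[:,l[0]]
sub=0.5*(y[l[1]-1]-y[l[1]+1])/(y[l[1]-1]-2*y[l[1]]+y[l[1]+1]);print("bar shift px",l[0]+278-284,l[1]+sub+205-228,"corr",c,"(8.9 px/34mm)")
def show(g,w,h,k):
    s=cv2.resize(g,(w,h),interpolation=cv2.INTER_AREA)
    for row in s: print("".join(" .:-=+*#%@"[min(9,int(v)*k//256)] for v in row))
g=cv2.cvtColor(b,cv2.COLOR_BGR2GRAY);print("carton side");show(g[248:302,240:296],112,54,14)
w=r.capture("wrist");P=cam(w,o);K=w["intrinsics"]
print("carton corners px",proj(K,P,[[625,133,9],[625,254,9],[740,133,9],[740,254,9]]).round().tolist(),[(np.round(d["rect"]),round(d["conf"],2)) for d in r.spot_in("carton_in",w)[:1]])
print("mouth px",proj(K,P,[[597,128,120],[597,258,120],[460,128,180],[460,258,180]]).round().tolist())
g=cv2.cvtColor(w["pixels"],cv2.COLOR_BGR2GRAY);print("wrist");show(g[0:250,140:500],120,50,14)
E
```

```text
[611.9  192.71 259.79] [ -5.33   1.25 -13.27]
bar shift px 0 -0.22692871 corr 0.6207192540168762 (8.9 px/34mm)
carton side
##################################################################%%**==============--------..::::::::..----**==
##############################################################%%**==================--======::..::..::----::##**
##########################################################++==========================++++==------::::::::..####
############################################%%##%%%%**==--====================++========++==========--::::..****
##########################################%%%%**==============++==++========--==----::--++==========--==##**====
######################################%%##++========++======--------------------------==++========++--##@@%%%%@@
############################%%##%%**++============------------------------------------++**++======++========----
##################%%%%%%%%##**++++==::--------------------------------------------------==++==========--------==
##############**++====---------------------------------------------------
[... 10678 characters left out ...]
*******************++=------   ..        -----------------------=========*#####%#######%%%%##%#
****************************************+==----------             ----------------------=**********#############%%%%%#%#
************************************+==--------------.           .======================+%%#####################%%##%%%#
*********************************===---------------:-            .---================++*#########################%##%%%#
****************************++=---------------:::::::             :::-==========++*##%#%#########################%#%#%##
*************************===------------:::......::::             ::::---=++*###%#%#####%##%#################%####%#####
```

```bash
python3 - <<'E'
from h import *
np.set_printoptions(suppress=True,precision=1)
o=r.get_obs();w=r.capture("wrist");P=cam(w,o);K=w["intrinsics"]
for L in(0,20,25,30,35,40): print(L,proj(K,P,[[605,253.5,244+L],[621,253.5,244+L]]).tolist())
g=cv2.cvtColor(w["pixels"],cv2.COLOR_BGR2GRAY).astype(int)
print("rows 118-160 @col 318",g[118:160,310:326].mean(1).round().astype(int).tolist());print("cols 290-345 @rows150-160",g[150:160,290:345].mean(0).round().astype(int).tolist())
for d in r.trace("gate_bar",w)[:2]:print(d["conf"],np.array(d["rect"]))
s=r.capture("side");K,P=s["intrinsics"],s["pose"]
for L in(0,25,35): print(L,proj(K,P,[[621,253.5,244+L],[621,253.5,226+L],[605,253.5,244+L]]).tolist())
a=cv2.imread("pics/side_shut.png")
for n,b in(("shut",a),("now",s["pixels"])):
    print(n)
    q=cv2.cvtColor(b,cv2.COLOR_BGR2GRAY)[218:256,278:306]
    for i,row in enumerate(q): print(218+i," ".join(f"{int(v):3d}" for v in row))
E
```

```text
0 [[303.6031692501198, 123.20838006245464], [336.9526734202972, 123.01022220497289]]
20 [[301.45275906867477, 126.01956690423675], [339.38358522070564, 125.79576793844197]]
25 [[300.8195879136736, 126.84729848535262], [340.09941102825024, 126.61602210141811]]
30 [[300.13973394954513, 127.73605753922169], [340.8680456601837, 127.49678911205957]]
35 [[299.40783678349163, 128.69285159669994], [341.6955567522484, 128.4450217840602]]
40 [[298.6176826785848, 129.72580374781072], [342.5889785058058, 129.46878050430337]]
rows 118-160 @col 318 [73, 74, 74, 78, 82, 80, 77, 77, 58, 19, 4, 6, 6, 8, 12, 13, 15, 17, 18, 21, 24, 27, 29, 30, 29, 28, 29, 29, 28, 28, 28, 28, 27, 28, 28, 28, 28, 27, 27, 28, 27, 28]
cols 290-345 @rows150-160 [128, 114, 108, 127, 137, 134, 128, 121, 80, 6, 8, 13, 15, 17, 21, 23, 26, 29, 32, 31, 30, 30, 30, 28, 29, 28, 28, 27, 28, 27, 27, 26, 26, 26, 26, 26, 25, 26, 24, 24, 22, 19, 18, 16, 14, 12, 10, 5, 31, 53, 50, 39, 42, 51, 65]
0.87 [300.8 109.5  44.4 247. ]
0 [[288.4920958635426, 238.39608504862468], [288.77406998609865, 242.95501825936407], [294.64537216702837, 237.
[... 8396 characters left out ...]
 125
250  84  88  83  82  88  90  97  90  70  62  65  43  36  44  38  31 141 132  73 123 113  71  72  67  92 110 105 116
251  90  87  89  87  82  90  96  82  75  83  86  85  58  35  40  38 112 123  91 134 131 125 145 143 144 141 145 141
252  76  67  61  58  54  76  92  84  77  80  85  81  70  95 134 106  79  73  79 119 151 150 147 154 149 142 129 117
253  60  63  62  67  56  84  95  89  74  76  90  89  74 137 177 154 159 175 143 125 130 110  85  66  48  45  39  39
254  65  66  65  67  62 104 109  94  88  75  85  88  76  77  83  89  76  61  63  63  50  51  54  59  57  59  61  61
255  68  63  69  66  56  77  92  90  84  75  82  88  75  69  72  71  67  74  75  66  63  61  62  56  57  59  58  62
```

```bash
python3 - <<'E'
from h import *
o=r.get_obs();w=r.capture("wrist");g=cv2.cvtColor(w["pixels"],cv2.COLOR_BGR2GRAY)
c=g[108:225,332:436]
s=cv2.resize(c,(104,58),interpolation=cv2.INTER_AREA)
for row in s: print("".join(" .:-=+*#%@"[min(9,int(v)*14//256)] for v in row))
print("hopper interior"); s=cv2.resize(g[110:250,150:300],(100,46),interpolation=cv2.INTER_AREA)
for row in s: print("".join(" .:-=+*#%@"[min(9,int(v)*12//256)] for v in row))
E
```

```text
-----===+#####################################################################*#######******************
====+****###############################################################################################
***##*==============================================-================================================--:
==+##*++++++++++++++++++++*###########***#######++++*#%%##*+****#******************************====--:..
==+***+*#%%%%#%%%%%%%%%####%##%#%##%%#########*++*###+===*#####################################*****=:..
====+*+*#%%%%#%#%##%%%%###%%###%#%%%%%######*==*#%%+:.....:*%######################################*+:..
====+*+*#%%%%%%%%##%%%%###%%##%%%#%%%%#######+=+#%+........:*######################################*=...
====+*+*#%%%%%%####%%%####%###%###%%%%#######*=+##+........-#%*##################################***-...
=+++**+*%%%%%%%%###%%%%##%#%##%###%%%#########++*#%+:....:=#%##########################%%########**+-...
-==+**=*%%%%%%%%###%%%%##%%####%###%%%########*=+*##****##**###########################%%########**+:...
 ..:===*#%%%%%%%#%%%%%%##%%%#######%%%############
[... 8951 characters left out ...]
++++++++++++++++++++++++++++++++++++++++++++++++++++++++++++++++==-----------------------::--:
++++++++++++++++++++++++++++++++++++++++++++++++++++++++++++++++===----------------------------::--:
++++++++++++++++++++++++++++++++++++++++++++++++++++++++++++=-=--------------------------------::--:
++++++++++++++++++++++++++++++++++++++++++++++++++++++====----------------------------------:::.:::.
++++++++++++++++++++++++++++++++++++++++++++++++++====------------------------------:::::.....:.:::.
+++++++++++++++++++++++++++++++++++++++++++++++==---------------------------:::::.............::.:..
+++++++++++++++++++++++++++++++++++++++++++--------------------------:::::...........     ..:::.::..
```

```bash
python3 - <<'E'
from h import *
np.set_printoptions(suppress=True,precision=1)
o=r.get_obs();w=r.capture("wrist");K=w["intrinsics"];P=cam(w,o);s=r.capture("side");Ks,Ps=s["intrinsics"],s["pose"]
for c,ro in((54,6.5),(41,18.5),(13,37),(32,39.5),(52,42),(31,47.5)):
    X=ray(K,P,332+c,108+ro*117/58,18);print(X,proj(Ks,Ps,X))
t=r.capture("top")
g=cv2.resize(cv2.cvtColor(s["pixels"],cv2.COLOR_BGR2GRAY)[240:290,244:300],(168,75),interpolation=cv2.INTER_CUBIC)
for row in g: print("".join(" .:-=+*#%@"[min(9,int(v)*14//256)] for v in row))
E
```

```text
[688.7 242.2  18. ] [[268.5 288.8]]
[675.  214.8  18. ] [[272.2 280.4]]
[643.  170.3  18. ] [[281.  267.1]]
[666.1 163.9  18. ] [[273.5 266.5]]
[690.5 157.5  18. ] [[265.5 266.1]]
[665.5 143.5  18. ] [[273.  261.4]]
##############################################################################################################################*+-:...::::..:..:-+*##*+===+***+==---=====
##############################################################################################################################*+=:. ..........:-=+***+=-==+***++========
###################################################################################################**#########################*+=::..:......:::-==+++==--=+**#**+=======
############################################################################%#######################**######################*+==----==----------=++**++====+*##*++==-===
#######################################################################################################################***++=----==++++====------=+*##*++==+*##*+==--===
#######################################
[... 11090 characters left out ...]
::::::::::::::::::::---=
======-==**#**+=-=+**#######################################%%#################***+++=======-------------------------------------------------::::::::::::---::::::::----
--====-=+**#*+==-=+**#########################%%%%%%%%%%%%%###******+++===---====-------------------------------------------------------------:::::::::::::::::::::-----
======-=+**#**+==++*#######################*********+++++++++=========-----------------------------------------------------------------=------:::::::::::::::::::::-----
======-=+**##**++**###%%###%%%######%%###**++++++==--:::::::----------------------------------------=----------------------------------==-----::::::::::----:::::::-----
```

Emit:
jog_arm(moves=[[[0,0,-0.004,0,0,0,0],[0,0,-0.008,0,0,0,0],[0,0,-0.004,0,0,0,0],[0,0,0.001,0,0,0,0],[0,0,-0.004,0,0,0,0],[0,0,-0.008,0,0,0,0],[0,0,-0.004,0,0,0,0],[0,0,0,0,0,0,0],[0,0,0,0,0,0,0],[0,0,0,0,0,0,0],[0,0,0,0,0,0,0],[0,0,0,0,0,0,0]]])

```text
time: 24.63
tool_pos: [611.9, 192.7, 260.7]
tcp_rot: [-2.227, -2.213, 0.004]
contact_force: [-6.6, 0.7, -14.1]
width: 0.151
grip_force: 108.3
```

```bash
python3 - <<'E'
from h import *
np.set_printoptions(suppress=True,precision=1)
o=r.get_obs();print(o["tool_pos"],o["contact_force"],o["time"])
t=r.capture("top");K,P=t["intrinsics"],t["pose"]
print(proj(K,P,[[597,128,195],[597,258,195],[460,258,195],[597,128,90],[597,258,90],[640,193,9]]).tolist())
a=cv2.imread("pics/top0.png")
for n,b in(("before",a),("now",t["pixels"])):
    print(n);g=cv2.resize(cv2.cvtColor(b,cv2.COLOR_BGR2GRAY)[118:185,198:264],(132,67),interpolation=cv2.INTER_CUBIC)
    for row in g[:50]: print("".join(" .:-=+*#%@"[min(9,int(v)*14//256)] for v in row))
E
```

```text
[611.9 192.7 260.7] [ -6.6   0.7 -14.1] 24.6333
[[256.72844209583633, 154.3592552533966], [207.21958550081678, 153.90664063012858], [203.7063275072594, 205.2627096395736], [262.3187883327707, 165.62022317947594], [217.1434488240801, 165.19389892763522], [245.490813430128, 159.36887136315687]]
before
####################################################################################################################################
####################################################################################################################################
####################################################################################################################################
####################################################################################################################################
#############################################***************************************************************************************
#############################################*********++++++++++++++++++++++++++++++++++++++++++++++++++++++++++++++++++++++++++++++
#
[... 11804 characters left out ...]
========================---:::-----
=============----------------------------=======+++++++++++++++++++++++++++++++++++++++++================================---:::::---
==============---------------------------=======+++++*******++++++*********************+++++++===========================--:::::::--
==============--------------------------=======+++******************************************++++=========================--:::::::::
==============-------------------------=======+++********************************************+++========================---:::::::::
==============-------------------------======+++*********************************************++=========================---:::::::::
```

```bash
python3 - <<'E'
from h import *
np.set_printoptions(suppress=True,precision=1)
t=[r.capture("top") for _ in range(4)];b=np.mean([x["pixels"].astype(float) for x in t],0);print("nets",[(q,np.round(d["rect"]),round(d["conf"],2)) for q in("nut0_center","carton_in") for d in r.spot_in(q,t[-1])[:3]])
g=b.mean(2)
for i in range(150,176): print(i," ".join(f"{int(v):3d}" for v in g[i,212:262]))
E
```

```text
nets [('nut0_center', array([354., 176.,  39.,  64.]), 0.71), ('carton_in', array([230., 121.,  38.,  33.]), 0.93)]
150  94 106 109 104  93  78  68  62  59  64  74  82  85  85  83  82  80  80  78  75  72  71  71  70  71  82 100 109 110 112 122 128 124 104  78  65  62  62  60  60  65  77  88  92  92  91  87  82  82  86
151  82  89  91  89  81  72  66  63  66  77  92 101 103 101  98  94  93  92  91  85  80  76  75  75  75  83  96 101 101 106 113 116 112  97  80  74  74  73  71  69  73  83  92  95  90  86  82  76  76  80
152  94  95  95  94  90  87  86  85  88  97 107 112 113 111 108 106 105 105 103  99  92  86  81  80  79  82  86  88  89  93  97  98  95  88  83  82  83  82  81  81  83  85  87  87  84  81  78  72  71  77
153 113 113 113 112 112 110 110 110 112 115 116 117 117 117 117 116 117 117 115 111 105  95  87  84  84  84  84  84  84  86  87  87  87  86  86  86  87  86  87  90  91  88  84  83  83  82  78  70  68  75
154 109 109 110 111 110 110 109 109 110 111 110 109 110 113 115 117 118 118 115 109 102  92  85  82  82  81  81  81  81  81  82  83  83  83  84  84  84  84  85  88  89 
[... 3619 characters left out ...]
 125 125 124 118 106  97  94  94  94  94  95  94  93  88  82  82  81  74  61  50  47  47
173  57  58  63  73  82  86  98 115 127 130 130 130 131 131 132 132 133 133 133 132 132 131 129 126 125 124 124 124 125 125 125 123 117 113 111 111 112 112 112 112 108  97  84  81  81  73  59  49  47  47
174  56  59  68  78  84  88 102 119 129 131 130 130 130 132 132 132 133 134 133 133 132 132 130 127 125 125 124 125 125 125 126 126 125 124 123 123 124 124 124 124 119 104  86  80  80  72  58  49  47  46
175  56  63  75  83  86  93 109 124 131 132 131 130 130 131 132 132 133 134 133 133 132 132 131 128 125 125 125 124 125 125 126 127 127 127 126 127 127 127 127 128 123 106  87  81  80  71  57  48  46  46
```

```bash
python3 - <<'E'
from h import *
s=np.mean([r.capture("side")["pixels"].astype(float).mean(2) for _ in range(4)],0);a=cv2.imread("pics/side_shut.png").astype(float).mean(2)
K,P=r.capture("side")["intrinsics"],r.capture("side")["pose"]
print("spout/carton x625..645 y133,193,254 floor:",proj(K,P,[[625,133,9],[645,133,9],[625,193,9],[645,193,9],[625,254,9],[610,193,75]]).round().tolist())
d=(s-a)
for i in range(244,300): print(i,"".join("@" if v<-30 else "*" if v<-15 else "+" if v>20 else "." for v in np.repeat(d[i,244:304],2)))
E
```

```text
spout/carton x625..645 y133,193,254 floor: [[285.0, 259.0], [279.0, 260.0], [288.0, 274.0], [281.0, 275.0], [290.0, 290.0], [292.0, 260.0]]
244 ........................................................................................@@**......++++..............++..
245 ........................................................................................@@**......++++............++++..
246 ............................................................................**..........**@@......++++............++++..
247 ..................................................................**@@@@**........................++++++**..........++..
248 ............................................................@@@@@@**..................................++............++..
249 ........................................................**@@**................................++++..++++............++++
250 ..................................................**@@@@@@........................................**++++............++++
251 ............................................**@@@@**.............................
[... 5339 characters left out ...]
...........................................................................
295 ........................................................................................................................
296 ........................................................................................................................
297 ........................................................................................................................
298 ........................................................................................................................
299 ........................................................................................................................
```

```bash
python3 - <<'E'
from h import *
o=r.get_obs();print(o["tool_pos"],o["grip_force"],o["contact_force"],o["joint_velocities"].round(3));print(r.hand_in())
E
```

```text
[611.92894322 192.68745165 260.71695989] 108.26060771942139 [ -6.69900331   1.28850479 -15.11276429] [-0.001 -0.     0.    -0.     0.     0.001  0.001]
the job is handed in; nothing more can be done
None
```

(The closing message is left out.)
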